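Clear the snapped bar from the bend tester and load a fresh one

ROBOT

A 7-joint arm with a two-finger parallel gripper is mounted at the origin on the work surface. World frame = base frame: x ahead of the robot, y to its left, z up, the work surface at z = 0. Lengths are in m, angles in rad, forces in N, time in s.
With the tool pointing down it reaches from about 0.425 to 0.875 m from the base axis. Payload 4.7 kg.
Tool frame: the origin (TCP) lies midway between the tips of the shut fingers; the grasp point (between the pads) lies 19 mm behind it; z points along the fingers, y is the line along which they close (so a half turn about z gives the same grasp; the last joint's range is limited). The gripper opens to 87 mm and grips with 3 to 60 N. Pads are 19 mm wide; open, the fingers measure 117 mm over their backs; the gripper's body (75 mm by 190 mm) begins 51 mm behind the grasp point.
Start: joints at [-1.23, 0.321, -0.07, 1.45, 0.023, 1.371, -0.057], TCP at [0.209, 0.616, 0.223] pointing down, gripper open.
Joint ranges: [-2.86, 2.86], [-0.3, 2.09], [-1.38, 1.24], [0.06, 2.45], [-1.56, 4.7], [0.09, 2.05], [-2.69, 2.69]. Speed limits (rad/s): [2.57, 2.57, 3.14, 3.14, 3.14, 3.14, 3.14].

INTERFACE

Orientations are given as a rotation vector (axis times angle).
In Python, from rig import status, vision, arm gives the robot as it stands.
- The arm moves only by the tool arm_command, never from a script. Its argument "increments" is a list of rows, each a list of 3 entries, a list of its own where there are three numbers: the shift along the tool's x, y, z in units of 15 cm (1.0 is 15 cm), then the turn, a rotation vector about the tool's x, y, z in units of 180 degrees (1.0 is 180 degrees), then the opening, from 0 (shut) to 1 (fully open). A call has 1 to 5 rows; each row shifts and turns the commanded pose from where the row before left it, along the tool's axes as they then stand; what a row does not reach is not made up. A row lasts 1/10 s, in which the tool goes at most 50 mm and 8.59 degrees, less where a joint would pass 70% of its speed; a pose out of reach is approached as far as the arm can. A call with a number of a shift or a turn outside -1 to 1 is refused whole. A call with a gripper value outside its range is refused whole. The fingers move at their own pace and stop on an object; "squeeze" is the grip in N (left out, the last holds). Time passes only in rows, so rows that do not move let the fingers close. It gives the time, the measured TCP pose, the force, the opening and the grip force at its end, in the units of the state.
- status.get_obs(): the state, without advancing time (a new reading comes with each control period).
- vision.grab_frame(name): name is "scene" or "top" or "wrist"; returns (picture, depth): 480x640x3 uint8, red, green, blue; 480x640 float32, m along the optical axis (not along the pixel's ray), 0 where there is no reading.
- vision.camera_params(name): a dict with "mtx" (3x3 intrinsics, pixels), "T" (4x4, takes a point from camera to world coordinates). Camera axes: x right, y up, looking along -z (the intrinsics and any distortion apply to the point x, -y, -z); pixel columns grow to the right and rows downward; lengths in m; the calibration is good to about 2 mm. A picture is of the moment at which its call begins: read the wrist's pose just before it. camera_params takes no time and is no camera call; for the wrist camera it gives the pose at the moment of the call.
- arm.close_job(): hands the job in; it is judged then, once.
The state is a dict: "time": time; "joint_pos": joint angles; "dq": joint speeds; "joint_efforts": joint torques, N m; "eef_pos": TCP position; "tcp_rot": TCP orientation; "ft_force": force on the tool from outside, world axes, zero at the start; "torque": the same for the moment, N m; "opening": opening from 0.0 (shut) to 1.0 (fully open); "finger_force": force on a finger pad.
Only numpy, scipy, OpenCV 4.12 (cv2) and the standard library are available. Lean on these libraries where they do the work, as an engineer would, in place of code of your own. Each camera call takes 0.05 s, during which the arm holds its last target. There are 200 camera calls.

TASK

One of the two stations of the bend tester holds an orange bar that has snapped in two. Put both broken pieces in the red scrap bin, then take the fresh orange bar from the rack and lay it across the two supports of that station, square to them and centred under the loading nose; set it down, do not drop it. Leave the whole bar in the other station, the blue bar in the rack and everything else on the bench where they are.

Things in the scene. Friction and masses are not known exactly. Their poses are not given: they have to be found in the camera images.
- tester: Two-station bend tester, fixed: cream base 320 mm deep (x) x 440 mm wide (y), steel deck 86 mm above the table, x axis from its front to its back; origin under the base's centre. At its back two cream columns 62 mm wide and 400 mm high, front faces 120 mm behind the line of the seats; from each a head overhangs forward over a station.
- seat_1 (a point): Left (+y) station: point midway between its two supports, level with their tops, under its nose. Axes as the tester's: a bar belongs along y, its underside's centre on this point. Supports: steel, rounded tops, 10 mm thick (y), 28 mm wide (x), 48 mm to either side in y, 20 mm high on a dark plate 60 (x) x 130 (y) mm whose top is 96 mm above the table; the seat is at 116 mm.
- seat_2 (a point): The same point of the right (-y) station, 300 mm from seat_1. The snapped bar may be in either station.
- head_1 (a joint): Height (0 to 0.025 m, stiff) of the left head over its lowest parking place. At 0, above the seat: nose tip at 52 mm (28 mm wide in x, 10 mm in y), load cell 36 mm across from 69 mm up, grey arm 76 mm wide (y) from 110 to 150 mm, from 27 mm in front of the seat back to the column. No room for an upright gripper over a bar: lean the tool left or right, along the bar.
- head_2 (a joint): The same for the right station's head.
- piece_1: One piece of the snapped orange bar, 70 x 25 x 12 mm, about 25 g; origin at its middle, x axis along it towards the whole end (the other is jagged), y across its width. At the start it leans about 25 degrees, whole end up and out past the left (+y) support, jagged end down on the plate near the station's centre, its middle 33 mm from the centre and 20 mm above the plate.
- piece_2: The other piece, 70 x 25 x 12 mm, 25 g, same axes; it leans in the same way on the right (-y) support of the same station.
- bar_kept: The whole blue bar lying in the other station, under test: 140 mm long, 25 mm wide, 12 mm thick, 50 g; origin at the centre of its underside, its x axis along its length, y across its width, z up.
- rack: Low fixed rack on the left or right of the tester: aluminium plate 170 (x) x 140 (y) x 8 mm, two black ribs across it with tops 26 mm above the table at x = +-50 mm, on which two bars lie along its x axis, 72 mm apart; an end stop 34 mm high and 20 mm wide stands 3 mm beyond each end of each bar. Origin under its centre.
- fresh_orange: Fresh orange bar lying in the rack, in either of its two places: 140 mm long, 25 mm wide, 12 mm thick, 50 g; origin at the centre of its underside, its x axis along its length, y across its width, z up.
- fresh_blue: Fresh blue bar lying in the rack's other place: 140 mm long, 25 mm wide, 12 mm thick, 50 g; origin at the centre of its underside, its x axis along its length, y across its width, z up.
- scrap_bin: Red open scrap bin, fixed, 160 (x) x 150 (y) mm and 100 mm high, walls 4 mm, two old scraps on its floor; origin under its centre. It stands on the other side of the tester from the rack.
- caliper: Bystander: caliper 200 mm long lying in front of the tester, up to 13 mm high.
- screwdriver: Bystander: screwdriver lying in front of the tester.
- wrench: Bystander: wrench 130 mm long lying along the front edge of the tester's deck, between the stations.
- jar: Bystander: jar, 60 mm across, 85 mm high, standing behind the rack or bin on the left.
- weight: Bystander: brass weight, 52 mm across, 78 mm high, standing behind the rack or bin on the right.
Mind the look-alikes: they are no part of the job. What is shaped like the piece_2 but grey is not meant. What is shaped like the fresh_orange but black is not meant.

How it is judged:
By the outcome, as a careful person would: the job done as asked, in the order asked, and still so for the second after the job is handed in, with the robot touching nothing.
It also fails if it takes over 72 s, if anything falls off the work surface, if the arm or the gripper's body presses on something with over 40 N, if the wrist force passes 120 N, or if a joint passes its speed limit or range.

## Working session

There is one attempt and no reset: what is moved stays moved. The work goes in short steps, Python scripts to look and compute and a tool call to move; the robot and the scene stay as the last step left them, time stands still between calls to the robot, and variables do not carry over. Pictures are saved under pics/ and viewed, at most 10 in all, crops included, and the job is handed in when it is done.

Besides the shell and the picture viewer there is one more tool, called after "Emit:" as name(argument=value, ...), one argument or row to a line, values as JSON. arm_command: Moves the arm, as the interface text tells. Shifts and turns lie within -1 to 1; 1 stands for 15 cm of shift or 180 degrees of turn. Its arguments: {"type":"object","properties":{"increments":{"type":"array","items":{"type":"array"}},"squeeze":{"type":"number"}},"required":["increments"]}

```bash
ls; mkdir -p pics
python3 - <<'E'
from rig import status, vision
import cv2,numpy as np
for n in ("scene","top"):
    p,d=vision.grab_frame(n); cv2.imwrite(f"pics/{n}0.png",p[:,:,::-1]); np.savez(f"{n}0.npz",p=p,d=d,**vision.camera_params(n))
    print(n,vision.camera_params(n))
print(status.get_obs())
E
```

```text
pics
scene {'mtx': array([[617.2056847 ,   0.        , 320.20950841],
       [  0.        , 617.2056847 , 237.68370852],
       [  0.        ,   0.        ,   1.        ]]), 'T': array([[ 0.98928909, -0.10130173,  0.10509546,  0.68295352],
       [ 0.14515847,  0.75853614, -0.63525739, -1.11477944],
       [-0.01536603,  0.6437087 ,  0.76511633,  1.37257905],
       [ 0.        ,  0.        ,  0.        ,  1.        ]])}
top {'mtx': array([[501.16375236,   0.        , 324.64361186],
       [  0.        , 501.16375236, 242.55857032],
       [  0.        ,   0.        ,   1.        ]]), 'T': array([[ 0.0033203 ,  0.98033673, -0.197304  ,  0.2977564 ],
       [-0.99979714,  0.007174  ,  0.01882028, -0.07542398],
       [ 0.01986567,  0.19720148,  0.98016169,  1.23286159],
       [ 0.        ,  0.        ,  0.        ,  1.        ]])}
{'time': 0.1, 'joint_pos': array([-1.22992567,  0.32174544, -0.07007052,  1.45156187,  0.02259827,
        1.37081261, -0.05693462]), 'dq': array([-0.00164083, -0.00188272,  0.00138145, -0.00219718, -0.00020761,
       -0.00088428,  0.0008284 ]), 'joint_efforts': array([ 5.96102973e-05, -4.92568088e+01, -4.05495074e-01, -3.13397169e+01,
       -6.42815558e-02,  3.94909456e-02,  6.14681562e-05]), 'eef_pos': array([0.20853319, 0.61510792, 0.22156856]), 'tcp_rot': array([-5.11010551e-01, -3.09956334e+00,  2.71848032e-03]), 'ft_force': array([0.24255553, 0.04662219, 0.4282808 ]), 'torque': array([-0.03306906, -0.01214951, -0.01972725]), 'finger_force': 0.0, 'opening': 0.9984190674910736}
```

View pics/scene0.png

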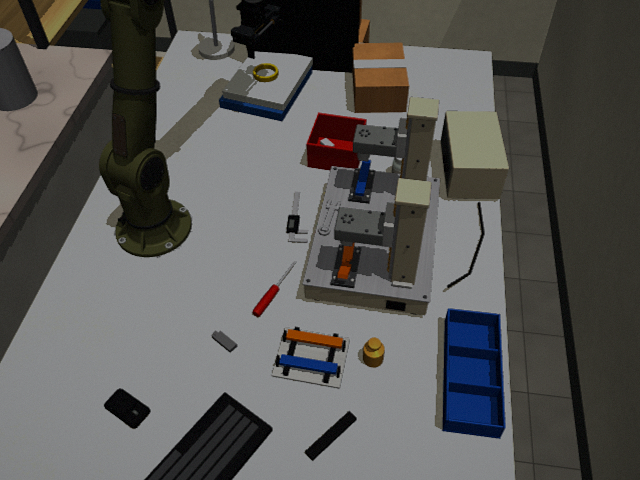

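View pics/top0.png

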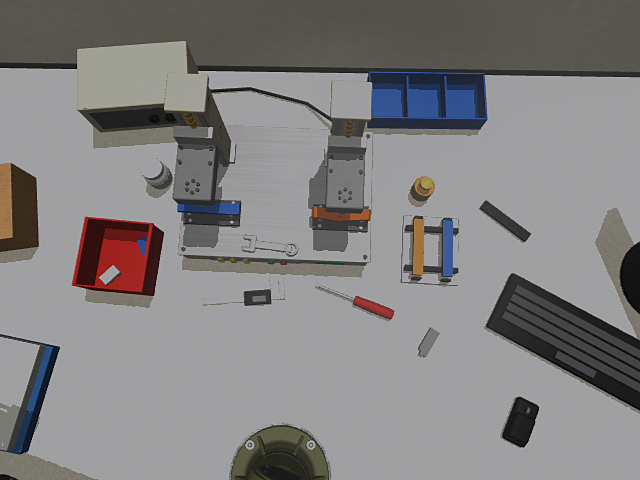

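The snapped bar is in the right (−y) station, at top (341,213) and scene (347,262). 

Candidates for the fresh bar:
- Fresh orange bar in the rack's left place: top (418,248), scene (313,338). This is the one I choose.
- Blue bar in the rack: top (447,248).
- Black bar: top (505,221).

Candidates for the pieces:
- Orange pieces: top (325,213) and (357,215). These are the ones I choose.
- Grey stub: top (428,342).
- Scraps in the bin: top (109,275).

```bash
cat > h.py <<'E'
import numpy as np,cv2
def cloud(p,d,mtx,T):
    v,u=np.mgrid[:480,:640]
    c=np.stack([(u-mtx[0,2])/mtx[0,0]*d,-(v-mtx[1,2])/mtx[1,1]*d,-d],-1)
    return c@T[:3,:3].T+T[:3,3]
def load(n):
    z=np.load(n+'.npz'); P=cloud(z['p'],z['d'],z['mtx'],z['T']); P[z['d']==0]=np.nan
    return z['p'],P
def hsv(p): return cv2.cvtColor(p,cv2.COLOR_RGB2HSV)
def masks(p):
    H=hsv(p); h,s,v=H[...,0],H[...,1],H[...,2]
    return dict(orange=(h>5)&(h<17)&(s>150)&(v>90),blue=(h>100)&(h<125)&(s>130)&(v>60),red=((h<4)|(h>175))&(s>170)&(v>60))
def rect(xy):
    return cv2.minAreaRect(np.float32(xy)*1000)
E
python3 - <<'E'
from h import *
for n in("scene0","top0"):
    p,P=load(n); M=masks(p)
    for k,m in M.items():
        nn,l,st,c=cv2.connectedComponentsWithStats(m.astype(np.uint8))
        for i in range(1,nn):
            if st[i,4]<40: continue
            q=P[l==i]; q=q[~np.isnan(q[:,0])]
            zt=np.percentile(q[:,2],[5,50,95])
            t=q[abs(q[:,2]-np.percentile(q[:,2],90))<.006] 
            if (q[:,0].min()<.3): continue
            print(n,k,c[i].round(),st[i,4],'z',zt.round(4),'med',q.mean(0).round(4),'rect',[np.round(a,1) for a in rect(q[:,:2])],'toprect',[np.round(a,1) for a in rect(t[:,:2])])
    # deck
    dk=(abs(P[...,2]-.086)<.005)&(P[...,0]>.4)&(P[...,0]<1)&(abs(P[...,1])<.5)
    dk=cv2.morphologyEx(dk.astype(np.uint8),cv2.MORPH_OPEN,np.ones((3,3)))
    nn,l,st,c=cv2.connectedComponentsWithStats(dk); i=1+st[1:,4].argmax(); q=P[l==i]
    print(n,'deck',np.median(q[:,2]),rect(q[:,:2]), cv2.boxPoints(rect(q[:,:2])).round())
    # head arms: z 0.26..0.28
    a=(P[...,2]>.255)&(P[...,2]<.30)&(P[...,0]>.4)&(P[...,0]<.80)&(abs(P[...,1])<.4)
    nn,l,st,c=cv2.connectedComponentsWithStats(cv2.erode(a.astype(np.uint8),np.ones((3,3))))
    for i in range(1,nn):
        if st[i,4]>150:
            q=P[l==i]; print(n,'head',c[i].round(),st[i,4],np.median(q,0).round(4),q[:,0].min(),cv2.boxPoints(rect(q[:,:2])).round().tolist())
    b=(P[...,2]>.003)&(P[...,2]<.3)
    t=abs(P[...,2]-0)<.02; print('table z',np.nanmedian(P[...,2][t]))
E
```

```text
scene0 orange [363.  29.] 152 z [-0.4291 -0.4167 -0.405 ] med [ 0.4512  1.8267 -0.417 ] rect [array([ 454.4, 1819.4]), array([ 45.1, 234.6]), np.float64(0.3)] toprect [array([ 452. , 1803.7]), array([203.5,  40.6]), np.float64(89.3)]
scene0 orange [378.  51.] 770 z [0.1038 0.1102 0.1161] med [0.5878 0.8261 0.1101] rect [array([586.1, 827. ]), array([176.4, 116.1]), np.float64(8.5)] toprect [array([586.4, 822.9]), array([175.8, 108.1]), np.float64(8.3)]
scene0 orange [381.  77.] 920 z [0.1046 0.1102 0.1156] med [0.6094 0.6696 0.1102] rect [array([610.2, 671.4]), array([178.2, 120.1]), np.float64(12.2)] toprect [array([610.8, 665.8]), array([175.6, 114. ]), np.float64(9.7)]
scene0 orange [347. 253.] 65 z [0.1081 0.1177 0.1255] med [ 0.5867 -0.1145  0.1176] rect [array([ 587.8, -115.1]), array([36. , 20.5]), np.float64(86.4)] toprect [array([ 588. , -109.8]), array([23.4, 20.9]), np.float64(80.2)]
scene0 orange [343. 272.] 120 z [0.1198 0.1297 0.1376] med [ 0.5862 -0.1855  0.1295] rect [array([ 586.8, -182.1]), array([46.3, 24.5]), np.float64(84.2)] toprect [array([ 585.5, -192.7]), arr
[... 3260 characters left out ...]
1.] 43 z [0.0194 0.0235 0.0272] med [ 0.399  -0.1946  0.0235] rect [array([ 397.5, -198. ]), array([53.1, 11.6]), np.float64(75.6)] toprect [array([ 397. , -197.8]), array([52.8, 10.6]), np.float64(75.6)]
top0 deck 0.0862341491384474 ((652.8220825195312, 14.728805541992188), (446.0448913574219, 326.93182373046875), 87.82110595703125) [[ 481. -202.]
 [ 808. -214.]
 [ 825.  231.]
 [ 498.  244.]]
top0 head [195. 172.] 2318 [0.6268 0.1616 0.2869] 0.5703707062082197 [[570.0, 129.0], [702.0, 124.0], [704.0, 198.0], [572.0, 203.0]]
top0 head [345. 179.] 2025 [ 0.619  -0.1343  0.2741] 0.5601212884011011 [[560.0, -168.0], [676.0, -172.0], [679.0, -100.0], [562.0, -96.0]]
table z 0.0003680086077900713
```

Run:
```python
from rig import vision
import cv2,numpy as np
a=cv2.imread('pics/scene0.png')[215:400,255:395]; b=cv2.imread('pics/top0.png')[185:310,300:480]
a=cv2.resize(a,None,fx=3,fy=3,interpolation=3);b=cv2.resize(b,(370,257),interpolation=3)
o=np.zeros((555,790,3),np.uint8);o[:,:420]=a;o[:257,420:]=b
cv2.imwrite('pics/crop1.png',o)
print(vision.camera_params("wrist"))
```

```text
{'mtx': array([[358.92477078,   0.        , 315.93123397],
       [  0.        , 358.92477078, 242.00664856],
       [  0.        ,   0.        ,   1.        ]]), 'T': array([[ 0.32088003, -0.90366121, -0.28360609,  0.13055423],
       [ 0.94711538,  0.30523529,  0.0990145 ,  0.6423789 ],
       [-0.00290897, -0.30037947,  0.95381535,  0.38278876],
       [ 0.        ,  0.        ,  0.        ,  1.        ]])}
```

View pics/crop1.png

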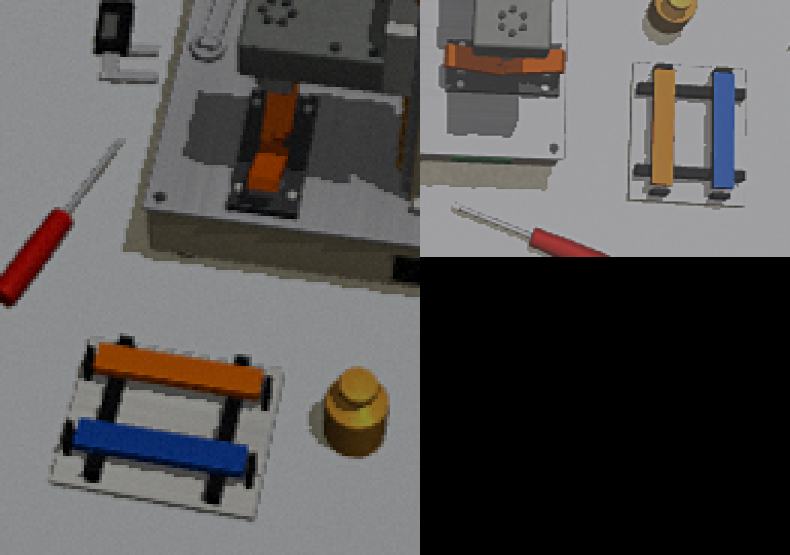

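The close crop confirms the choice. Two orange pieces form a V in the right station, and the fresh orange bar lies in the rack place nearer the tester. I'll write a row planner next and move to piece_1, the left one.

```bash
cat > plan.py <<'E'
import numpy as np
from scipy.spatial.transform import Rotation as Ro, Slerp
from rig import status
psi=np.radians(-2.2)
xd=np.array([np.cos(psi),np.sin(psi),0]); yd=np.array([-np.sin(psi),np.cos(psi),0]); zd=np.array([0,0,1.])
seat=np.array([.588,-.1325,.116])
def S(x,y,z): return seat+xd*x+yd*y+zd*z      # metres in seat_2 frame
def tool(az,lean,leanaz):
    "tool x pointing (horizontally) to azimuth az deg; body leaning by lean deg toward azimuth leanaz"
    R=Ro.from_rotvec([0,0,np.radians(az)])*Ro.from_matrix(np.array([[1,0,0],[0,-1,0],[0,0,-1.]]).T)
    ax=np.cross([0,0,1],[np.cos(np.radians(leanaz)),np.sin(np.radians(leanaz)),0])
    return Ro.from_rotvec(np.radians(lean)*ax)*R
def plan(wps,step=.042,ang=8.0,start=None):
    o=status.get_obs(); p=o['eef_pos'].copy(); R=Ro.from_rotvec(o['tcp_rot'])
    if start: p,R=start
    print('t',o['time'],'from',p.round(4)); out=[]
    for P,Rt,op in wps:
        P=np.array(P); rv=(R.inv()*Rt).as_rotvec(); n=max(1,int(np.ceil(max(np.linalg.norm(P-p)/step,np.degrees(np.linalg.norm(rv))/ang))))
        p0=p.copy()
        R0=R
        for i in range(1,n+1):
            q=p0+(P-p0)*i/n
            s=np.round(R.inv().apply(q-p)/.15,3); Rg=R0*Ro.from_rotvec(rv*i/n); r=np.round((R.inv()*Rg).as_rotvec()/np.pi,4)
            p=p+R.apply(s*.15); R=R*Ro.from_rotvec(r*np.pi)
            out.append(f"[{(s+0).tolist()},{(r+0).tolist()},{op}]".replace(' ',''))
    for i in range(0,len(out),5): print('['+','.join(out[i:i+5])+']')
    return p,R
E
python3 - <<'E'
from plan import *
L=tool(-92.2,35,87.8)
print(L.as_matrix().round(2))
g=S(0,.048,.006); 
pre=g-L.apply([0,0,.09])
plan([([.40,.40,.33],tool(200,0,0),1),([.42,.02,.36],L,1),(pre,L,1)])
print(g,pre)
E
```

```text
[[-0.03 -1.   -0.02]
 [-0.82  0.04 -0.57]
 [ 0.57  0.   -0.82]]
t 0.1 from [0.2085 0.6151 0.2216]
[[[-0.209,-0.119,-0.09],[-0.0001,0.0,-0.0269],1],[[-0.198,-0.136,-0.09],[0.0,0.0,-0.0269],1],[[-0.185,-0.152,-0.09],[-0.0001,-0.0001,-0.0269],1],[[-0.173,-0.167,-0.091],[-0.0001,0.0,-0.0269],1],[[-0.157,-0.181,-0.09],[0.0,0.0,-0.0269],1]]
[[[-0.142,-0.194,-0.09],[-0.0001,0.0,-0.0268],1],[[-0.125,-0.205,-0.09],[-0.0001,0.0,-0.0269],1],[[-0.107,-0.214,-0.091],[0.0,-0.0001,-0.0269],1],[[0.074,-0.243,-0.02],[0.0115,0.0171,-0.0364],1],[[0.102,-0.233,-0.007],[0.0115,0.0171,-0.0365],1]]
[[[0.128,-0.22,0.008],[0.0114,0.0171,-0.0364],1],[[0.151,-0.203,0.023],[0.0115,0.0171,-0.0364],1],[[0.172,-0.183,0.039],[0.0115,0.0171,-0.0365],1],[[0.19,-0.162,0.054],[0.0115,0.0171,-0.0364],1],[[0.202,-0.136,0.071],[0.0115,0.0171,-0.0364],1]]
[[[0.213,-0.11,0.086],[0.0115,0.0171,-0.0365],1],[[0.219,-0.082,0.101],[0.0115,0.0171,-0.0364],1],[[0.221,-0.052,0.115],[0.0115,0.017,-0.0365],1],[[-0.063,-0.193,0.179],[0.0,0.0,0.0],1],[[-0.062,-0.193,0.179],[0.0,0.0,0.0],1]]
[[[-0.063,-0.193,0.179],[0.0,0.0,0.0],1],[[-0.062,-0.193,0.18],[0.0,0.0,0.0],1],[[-0.063,-0.193,0.179],[0.0,0.0,0.0],1],[[-0.062,-0.193,0.179],[-0.0001,0.0,0.0],1]]
[ 0.58984261 -0.08453538  0.122     ] [ 0.59182427 -0.03295155  0.19572368]
```

Emit:
arm_command(
  increments=[
    [[-0.209,-0.119,-0.09],[0,0,-0.0269],1],
    [[-0.198,-0.136,-0.09],[0,0,-0.0269],1],
    [[-0.185,-0.152,-0.09],[0,0,-0.0269],1],
    [[-0.173,-0.167,-0.09],[0,0,-0.0269],1],
    [[-0.157,-0.181,-0.09],[0,0,-0.0269],1],
  ],
)

```text
time: 0.6
eef_pos: [0.3291, 0.4796, 0.2901]
tcp_rot: [0.156, -3.137, 0.001]
ft_force: [0.8, 1.2, -0.1]
opening: 1.002
finger_force: 0.0
```

Emit:
arm_command(
  increments=[
    [[-0.142,-0.194,-0.09],[0,0,-0.0269],1],
    [[-0.125,-0.205,-0.09],[0,0,-0.0269],1],
    [[-0.107,-0.214,-0.09],[0,0,-0.0269],1],
    [[0.074,-0.243,-0.02],[0.0115,0.0171,-0.0364],1],
    [[0.102,-0.233,-0.007],[0.0115,0.0171,-0.0365],1],
  ],
)

```text
time: 1.1
eef_pos: [0.4049, 0.3223, 0.337]
tcp_rot: [0.873, -2.916, 0.138]
ft_force: [-0.0, 0.3, -1.2]
opening: 1.0
finger_force: 0.0
```

Emit:
arm_command(
  increments=[
    [[0.128,-0.22,0.008],[0.0115,0.0171,-0.0364],1],
    [[0.151,-0.203,0.023],[0.0115,0.0171,-0.0364],1],
    [[0.172,-0.183,0.039],[0.0115,0.0171,-0.0364],1],
    [[0.19,-0.162,0.054],[0.0115,0.0171,-0.0364],1],
    [[0.202,-0.136,0.071],[0.0115,0.0171,-0.0364],1],
  ],
)

```text
time: 1.6
eef_pos: [0.4144, 0.1328, 0.3513]
tcp_rot: [1.538, -2.326, 0.436]
ft_force: [0.6, -0.4, -0.5]
opening: 0.997
finger_force: 0.0
```

Emit:
arm_command(
  increments=[
    [[0.213,-0.11,0.086],[0.0115,0.0171,-0.0365],1],
    [[0.219,-0.082,0.101],[0.0115,0.0171,-0.0364],1],
    [[0.221,-0.052,0.115],[0.0115,0.0171,-0.0365],1],
    [[0,0,0],[0,0,0],1],
  ],
)

```text
time: 2.0
eef_pos: [0.4192, 0.0168, 0.3605]
tcp_rot: [1.828, -1.903, 0.578]
ft_force: [-0.5, -0.1, 1.2]
opening: 0.998
finger_force: 0.0
```

Run:
```python
from plan import *
L=tool(-92.2,35,87.8)
g=S(0,.048,.006); pre=g-L.apply([0,0,.09])
plan([(pre,L,1)]); print(status.get_obs()['joint_pos'].round(2))
```

```text
t 2.0 from [0.4192 0.0168 0.3605]
[[[-0.067,-0.194,0.177],[0.0001,-0.0001,-0.0001],1],[[-0.066,-0.194,0.177],[0.0002,-0.0002,0.0],1],[[-0.066,-0.194,0.177],[0.0001,-0.0001,-0.0001],1],[[-0.066,-0.194,0.177],[0.0001,-0.0002,-0.0001],1],[[-0.066,-0.194,0.177],[0.0001,-0.0001,-0.0001],1]]
[[[-0.066,-0.194,0.177],[0.0002,-0.0002,0.0],1]]
[-0.69 -0.06  0.14  1.74  0.52  1.81  2.58]
```

j7 is close to its limit in this wrist sense, so I'll turn the tool by a half turn and lean only 25°.

Run:
```python
from plan import *
L=tool(87.8,25,87.8)
M=tool(178,15,88)
g=S(0,.048,.006); pre=g-L.apply([0,0,.06])
plan([([.42,0.0,.34],M,1),([.44,-.04,.25],L,1),(pre-xd*.11,L,1),(pre,L,1)])
```

```text
t 2.0 from [0.4192 0.0168 0.3605]
[[[0.001,-0.001,0.015],[-0.0072,-0.0074,0.0411],1],[[0.001,-0.001,0.014],[-0.0073,-0.0074,0.041],1],[[0.002,-0.002,0.015],[-0.0072,-0.0074,0.0411],1],[[0.001,-0.002,0.014],[-0.0073,-0.0074,0.0411],1],[[0.002,-0.003,0.015],[-0.0072,-0.0074,0.041],1]]
[[[0.001,-0.004,0.014],[-0.0072,-0.0074,0.0411],1],[[0.001,-0.003,0.014],[-0.0073,-0.0073,0.0411],1],[[0.001,-0.005,0.014],[-0.0072,-0.0074,0.041],1],[[0.001,-0.005,0.014],[-0.0073,-0.0074,0.0411],1],[[0.001,-0.005,0.014],[-0.0072,-0.0074,0.0411],1]]
[[[0.0,-0.005,0.013],[-0.0072,-0.0074,0.041],1],[[-0.001,-0.006,0.014],[-0.0073,-0.0074,0.0411],1],[[-0.012,-0.008,0.054],[0.0037,-0.0036,0.0416],1],[[-0.012,-0.006,0.054],[0.0036,-0.0036,0.0417],1],[[-0.012,-0.004,0.054],[0.0037,-0.0036,0.0416],1]]
[[[-0.012,-0.001,0.055],[0.0036,-0.0036,0.0417],1],[[-0.011,0.0,0.055],[0.0037,-0.0037,0.0416],1],[[-0.011,0.003,0.054],[0.0037,-0.0036,0.0416],1],[[-0.009,0.005,0.055],[0.0036,-0.0036,0.0417],1],[[-0.008,0.006,0.055],[0.0037,-0.0036,0.0416],1]]
[[[-0.007,0.008,0.055],[0.0037,-0.0036,0.0417],1],[[-0.005,0.01,0.055],[0.0036,-0.0036,0.0416],1],[[-0.002,0.01,0.054],[0.0037,-0.0036,0.0416],1],[[-0.001,0.011,0.055],[0.0036,-0.0037,0.0417],1],[[0.042,0.092,0.161],[0.0,0.0,0.0],1]]
[[[0.042,0.092,0.161],[0.0,0.0,0.0],1],[[0.042,0.093,0.161],[0.0,0.0,0.0],1],[[0.0,0.244,0.0],[0.0,0.0,0.0],1],[[0.0,0.245,0.0],[0.0,0.0,0.0],1],[[0.001,0.244,0.0],[0.0,0.0,0.0],1]]
```

Emit:
arm_command(
  increments=[
    [[0.001,-0.001,0.015],[-0.0072,-0.0074,0.0411],1],
    [[0.001,-0.001,0.014],[-0.0073,-0.0074,0.0411],1],
    [[0.002,-0.002,0.015],[-0.0072,-0.0074,0.0411],1],
    [[0.001,-0.002,0.014],[-0.0073,-0.0074,0.0411],1],
    [[0.002,-0.003,0.015],[-0.0072,-0.0074,0.0411],1],
  ],
)

```text
time: 2.5
eef_pos: [0.4206, 0.0142, 0.3516]
tcp_rot: [1.172, -2.561, 0.548]
ft_force: [-0.0, 0.8, -0.0]
opening: 1.0
finger_force: 0.0
```

Emit:
arm_command(
  increments=[
    [[0.001,-0.004,0.014],[-0.0072,-0.0074,0.0411],1],
    [[0.001,-0.003,0.014],[-0.0073,-0.0073,0.0411],1],
    [[0.001,-0.005,0.014],[-0.0072,-0.0074,0.0411],1],
    [[0.001,-0.005,0.014],[-0.0073,-0.0074,0.0411],1],
    [[0.001,-0.005,0.014],[-0.0072,-0.0074,0.0411],1],
  ],
)

```text
time: 3.0
eef_pos: [0.421, 0.0071, 0.3433]
tcp_rot: [0.322, -3.009, 0.458]
ft_force: [-0.5, -0.2, 0.6]
opening: 1.001
finger_force: 0.0
```

Emit:
arm_command(
  increments=[
    [[0,-0.005,0.013],[-0.0072,-0.0074,0.0411],1],
    [[-0.001,-0.006,0.014],[-0.0073,-0.0074,0.0411],1],
    [[-0.012,-0.008,0.054],[0.0037,-0.0036,0.0416],1],
    [[-0.012,-0.006,0.054],[0.0036,-0.0036,0.0417],1],
    [[-0.012,-0.004,0.054],[0.0037,-0.0036,0.0416],1],
  ],
)

```text
time: 3.5
eef_pos: [0.4262, -0.0057, 0.3174]
tcp_rot: [0.644, 2.958, -0.441]
ft_force: [0.2, -0.1, 0.7]
opening: 0.996
finger_force: 0.0
```

Emit:
arm_command(
  increments=[
    [[-0.012,-0.001,0.055],[0.0036,-0.0036,0.0417],1],
    [[-0.011,0,0.055],[0.0037,-0.0037,0.0416],1],
    [[-0.011,0.003,0.054],[0.0037,-0.0036,0.0416],1],
    [[-0.009,0.005,0.055],[0.0036,-0.0036,0.0417],1],
    [[-0.008,0.006,0.055],[0.0037,-0.0036,0.0416],1],
  ],
)

```text
time: 4.0
eef_pos: [0.4345, -0.0221, 0.2795]
tcp_rot: [1.491, 2.479, -0.461]
ft_force: [-0.7, -0.5, -0.0]
opening: 0.999
finger_force: 0.0
```

Emit:
arm_command(
  increments=[
    [[-0.007,0.008,0.055],[0.0037,-0.0036,0.0417],1],
    [[-0.005,0.01,0.055],[0.0036,-0.0036,0.0416],1],
    [[-0.002,0.01,0.054],[0.0037,-0.0036,0.0416],1],
    [[-0.001,0.011,0.055],[0.0036,-0.0037,0.0417],1],
  ],
)

```text
time: 4.4
eef_pos: [0.4413, -0.0353, 0.2495]
tcp_rot: [2.026, 1.94, -0.443]
ft_force: [-0.3, 0.1, 0.4]
opening: 1.004
finger_force: 0.0
```

Run:
```python
from plan import *
L=tool(87.8,25,87.8)
g=S(0,.048,.006); pre=g-L.apply([0,0,.06])
plan([(pre-xd*.11,L,1),(pre,L,1)]); print(status.get_obs()['joint_pos'].round(2))
```

```text
t 4.4 from [ 0.4413 -0.0353  0.2495]
[[[0.032,0.089,0.164],[0.0002,-0.0003,-0.0006],1],[[0.032,0.09,0.165],[0.0002,-0.0002,-0.0005],1],[[0.033,0.089,0.164],[0.0002,-0.0003,-0.0006],1],[[0.0,0.245,0.0],[0.0,0.0,0.0],1],[[0.0,0.244,0.0],[0.0,0.0,0.0],1]]
[[[0.0,0.245,0.0],[0.0,0.0,0.0],1]]
[-0.41 -0.08  0.09  1.91  0.41  1.48 -0.44]
```

Emit:
arm_command(
  increments=[
    [[0.032,0.089,0.164],[0,0,-0.0006],1],
    [[0.032,0.09,0.165],[0,0,-0.0006],1],
    [[0.033,0.089,0.164],[0,0,-0.0006],1],
    [[0,0.245,0],[0,0,0],1],
    [[0,0.244,0],[0,0,0],1],
  ],
)

```text
time: 4.9
eef_pos: [0.5544, -0.0572, 0.1754]
tcp_rot: [2.016, 1.953, -0.447]
ft_force: [0.6, 0.3, 0.3]
opening: 0.998
finger_force: 0.0
```

Emit:
arm_command(
  increments=[
    [[0,0.245,0],[0,0,0],1],
    [[0,0,0],[0,0,0],1],
  ],
)

```text
time: 5.1
eef_pos: [0.5942, -0.0585, 0.1755]
tcp_rot: [2.016, 1.951, -0.444]
ft_force: [0.1, -0.0, 0.0]
opening: 0.998
finger_force: 0.0
```

```bash
cat > look.py <<'E'
from h import *
from rig import vision,status
def look(n,cam="wrist"):
    c=vision.camera_params(cam); p,d=vision.grab_frame(cam); np.savez(n+'.npz',p=p,d=d,**c)
    cv2.imwrite(f'pics/{n}.png',p[:,:,::-1]); return load(n)
E
python3 - <<'E'
from look import *
from plan import seat,xd,yd
p,P=look("w1"); m=masks(p)['orange']
nn,l,st,c=cv2.connectedComponentsWithStats(m.astype(np.uint8))
for i in range(1,nn):
    if st[i,4]>80:
        q=P[l==i]; q=q[~np.isnan(q[:,0])]; s=q-seat; s=np.c_[s@xd,s@yd,s[:,2]]*1000
        print(c[i].round(),st[i,4],np.percentile(s,[3,50,97],axis=0).round(1).tolist())
E
```

```text
[311. 283.] 2611 [[-10.7, -23.2, -9.1], [0.6, 32.8, 6.6], [12.7, 64.5, 19.2]]
```

View pics/w1.png

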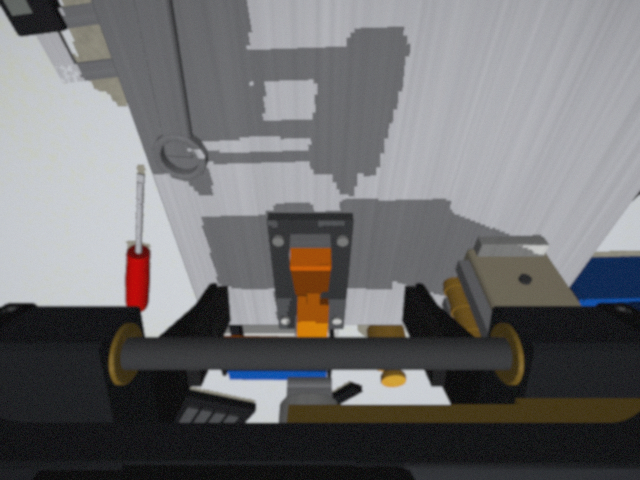

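The wrist view shows piece_1 at (311,283), midway between the fingers, with its whole end about 66 mm out from the seat, as expected. I'll descend and grip.

Emit:
arm_command(
  increments=[
    [[0,-0.02,0.13],[0,0,0],1],
    [[0,0,0.13],[0,0,0],1],
    [[0,0,0.13],[0,0,0],1],
    [[0,0,0],[0,0,0],1],
  ],
  squeeze=25,
)

```text
time: 5.55
eef_pos: [0.584, -0.0843, 0.1215]
tcp_rot: [2.018, 1.953, -0.452]
ft_force: [-0.8, 0.6, 0.6]
opening: 1.001
finger_force: 0.0
```

Emit:
arm_command(
  increments=[
    [[0,0,0],[0,0,0],0],
    [[0,0,0],[0,0,0],0],
    [[0,0,0],[0,0,0],0],
    [[0,0,0],[0,0,0],0],
    [[0,0,0],[0,0,0],0],
  ],
)

```text
time: 6.05
eef_pos: [0.5874, -0.0831, 0.1243]
tcp_rot: [2.015, 1.952, -0.444]
ft_force: [-0.4, 0.3, -0.9]
opening: 0.631
finger_force: 0.0
```

Emit:
arm_command(
  increments=[
    [[0,0,0],[0,0,0],0],
    [[0,0,0],[0,0,0],0],
    [[0,0,0],[0,0,0],0],
    [[0,0,0],[0,0,0],0],
    [[0,0,0],[0,0,0],0],
  ],
)

```text
time: 6.55
eef_pos: [0.5871, -0.0834, 0.1238]
tcp_rot: [2.015, 1.952, -0.445]
ft_force: [0.3, -1.1, 0.3]
opening: 0.281
finger_force: 24.9
```

Emit:
arm_command(
  increments=[
    [[0,0,0],[0,0,0],0],
    [[0,0,0],[0,0,0],0],
  ],
)

```text
time: 6.75
eef_pos: [0.5871, -0.0834, 0.1238]
tcp_rot: [2.015, 1.952, -0.445]
ft_force: [0.5, -0.5, -0.2]
opening: 0.286
finger_force: 24.9
```

Run:
```python
from plan import *
L=tool(87.8,25,87.8)
g=S(0,.048,.006); pre=g-L.apply([0,0,.07])
plan([(pre,L,0),(pre-xd*.13+zd*.02,L,0),([.44,.03,.34],L,0),([.485,.39,.32],L,0),([.493,.40,.18],L,0)])
```

```text
t 6.75 from [ 0.5871 -0.0834  0.1238]
[[[0.0,0.01,-0.226],[0.0004,-0.0003,0.001],0],[[0.0,0.009,-0.227],[0.0004,-0.0004,0.001],0],[[-0.014,-0.217,-0.03],[0.0,0.0,0.0],0],[[-0.014,-0.216,-0.03],[0.0,0.0,0.0],0],[[-0.015,-0.217,-0.03],[0.0,0.0,0.0],0]]
[[[-0.014,-0.216,-0.031],[0.0,0.0,0.0],0],[[0.025,-0.04,-0.259],[0.0,0.0,0.0],0],[[0.024,-0.041,-0.259],[0.0,0.0,0.0],0],[[0.025,-0.04,-0.259],[0.0,0.0,0.0],0],[[0.025,-0.04,-0.259],[0.0,0.0,0.0],0]]
[[[0.249,0.023,-0.1],[0.0,0.0,0.0],0],[[0.249,0.023,-0.099],[0.0,0.0,0.0],0],[[0.249,0.023,-0.1],[0.0,0.0,0.0],0],[[0.249,0.023,-0.1],[0.0,0.0,0.0],0],[[0.249,0.023,-0.099],[0.0,0.0,0.0],0]]
[[[0.248,0.023,-0.1],[0.0,0.0,0.0],0],[[0.249,0.023,-0.1],[0.0,0.0,0.0],0],[[0.249,0.023,-0.1],[0.0,0.0,0.0],0],[[0.249,0.023,-0.099],[0.0,0.0,0.0],0],[[0.114,0.013,0.204],[0.0,0.0,0.0],0]]
[[[0.114,0.012,0.204],[0.0,0.0,0.0],0],[[0.115,0.013,0.204],[0.0,0.0,0.0],0],[[0.114,0.013,0.205],[0.0,0.0,0.0],0]]
```

Emit:
arm_command(
  increments=[
    [[0,0.01,-0.15],[0,0,0.001],0],
    [[0,0.01,-0.15],[0,0,0.001],0],
    [[0,0,-0.153],[0,0,0],0],
    [[-0.014,-0.217,-0.03],[0,0,0],0],
    [[-0.014,-0.217,-0.03],[0,0,0],0],
  ],
)

```text
time: 7.25
eef_pos: [0.5258, -0.052, 0.1957]
tcp_rot: [2.02, 1.945, -0.442]
ft_force: [-0.2, 0.1, 0.7]
opening: 0.28
finger_force: 24.9
```

Emit:
arm_command(
  increments=[
    [[-0.014,-0.217,-0.03],[0,0,0],0],
    [[-0.014,-0.216,-0.03],[0,0,0],0],
    [[0.025,-0.04,-0.259],[0,0,0],0],
    [[0.025,-0.04,-0.259],[0,0,0],0],
    [[0.025,-0.04,-0.259],[0,0,0],0],
  ],
)

```text
time: 7.75
eef_pos: [0.4442, 0.0102, 0.3073]
tcp_rot: [2.021, 1.945, -0.443]
ft_force: [1.2, 0.7, -0.8]
opening: 0.286
finger_force: 24.9
```

Emit:
arm_command(
  increments=[
    [[0.025,-0.04,-0.259],[0,0,0],0],
    [[0.249,0.023,-0.1],[0,0,0],0],
    [[0.249,0.023,-0.1],[0,0,0],0],
    [[0.249,0.023,-0.1],[0,0,0],0],
    [[0.249,0.023,-0.1],[0,0,0],0],
  ],
)

```text
time: 8.25
eef_pos: [0.4596, 0.1914, 0.3313]
tcp_rot: [2.021, 1.945, -0.442]
ft_force: [0.5, -0.4, -0.6]
opening: 0.284
finger_force: 24.9
```

Emit:
arm_command(
  increments=[
    [[0.249,0.023,-0.1],[0,0,0],0],
    [[0.249,0.023,-0.1],[0,0,0],0],
    [[0.249,0.023,-0.1],[0,0,0],0],
    [[0.249,0.023,-0.1],[0,0,0],0],
    [[0.249,0.023,-0.1],[0,0,0],0],
  ],
)

```text
time: 8.75
eef_pos: [0.4845, 0.3915, 0.3205]
tcp_rot: [2.021, 1.945, -0.443]
ft_force: [1.3, -0.3, 1.6]
opening: 0.282
finger_force: 24.9
```

Emit:
arm_command(
  increments=[
    [[0.114,0.013,0.204],[0,0,0],0],
    [[0.114,0.013,0.204],[0,0,0],0],
    [[0.114,0.013,0.204],[0,0,0],0],
    [[0.114,0.013,0.204],[0,0,0],0],
    [[0,0,0],[0,0,0],0],
  ],
)

```text
time: 9.25
eef_pos: [0.4909, 0.3984, 0.1752]
tcp_rot: [2.017, 1.946, -0.457]
ft_force: [-0.5, -0.2, -0.9]
opening: 0.286
finger_force: 24.9
```

Run:
```python
from plan import *
L=tool(87.8,25,87.8)
print(status.get_obs()['opening'],status.get_obs()['finger_force'])
plan([([.495,.40,.085],L,0)])
```

```text
0.28611145098981555 24.85283447555048
t 9.25 from [0.4909 0.3984 0.1752]
[[[0.089,0.01,0.18],[-0.0004,0.0006,0.0003],0],[[0.089,0.009,0.179],[-0.0003,0.0005,0.0004],0],[[0.089,0.01,0.18],[-0.0004,0.0006,0.0003],0]]
```

Emit:
arm_command(
  increments=[
    [[0.089,0.01,0.18],[0,0,0],0],
    [[0.089,0.01,0.18],[0,0,0],0],
    [[0.089,0.01,0.18],[0,0,0],0],
    [[0,0,0],[0,0,0],0],
    [[0,0,0],[0,0,0],0.6],
  ],
)

```text
time: 9.75
eef_pos: [0.4981, 0.4026, 0.0924]
tcp_rot: [2.021, 1.945, -0.442]
ft_force: [0.6, -0.3, 0.8]
opening: 0.322
finger_force: 0.0
```

Emit:
arm_command(
  increments=[
    [[0,0,0],[0,0,0],0.6],
    [[0,0,0],[0,0,0],0.6],
    [[0,0,0],[0,0,0],0.6],
    [[0,0,0],[0,0,0],0.6],
  ],
)

```text
time: 10.15
eef_pos: [0.4979, 0.4027, 0.0916]
tcp_rot: [2.021, 1.946, -0.441]
ft_force: [0.5, 0.4, -0.7]
opening: 0.582
finger_force: 0.0
```

Run:
```python
from plan import *
L=tool(87.8,25,87.8); Q=tool(87.8,25,-92.2)
o=status.get_obs(); print(o['opening'],o['finger_force'],o['ft_force'])
g=S(0,-.048,.006); pre=g-Q.apply([0,0,.065])
s=(np.array([.4944,.3988,.0845]),Ro.from_rotvec(o['tcp_rot']))
plan([([.488,.37,.22],L,.6),([.455,.30,.34],L,1),([.43,-.22,.33],Q,1),(pre-xd*.12,Q,1),(pre,Q,1)]); print(pre)
```

```text
0.5824382899260395 0.0 [ 0.51498958  0.43614048 -0.72813114]
t 10.15 from [0.4979 0.4027 0.0916]
[[[-0.14,-0.014,-0.171],[0.0003,-0.0003,0.0],0.6],[[-0.14,-0.014,-0.171],[0.0002,-0.0002,-0.0001],0.6],[[-0.14,-0.014,-0.171],[0.0003,-0.0003,0.0],0.6],[[-0.14,-0.014,-0.171],[0.0003,-0.0002,0.0],0.6],[[-0.192,-0.05,-0.131],[0.0,0.0,0.0],1]]
[[[-0.192,-0.051,-0.131],[0.0,0.0,0.0],1],[[-0.193,-0.05,-0.131],[0.0,0.0,0.0],1],[[-0.192,-0.051,-0.131],[0.0,0.0,0.0],1],[[-0.24,-0.003,0.117],[0.0,0.0214,0.0],1],[[-0.247,-0.002,0.102],[0.0,0.0213,0.0],1]]
[[[-0.253,-0.003,0.084],[0.0,0.0214,0.0],1],[[-0.259,-0.002,0.067],[0.0,0.0214,0.0],1],[[-0.262,-0.003,0.05],[0.0,0.0213,0.0],1],[[-0.265,-0.002,0.032],[0.0,0.0214,0.0],1],[[-0.267,-0.003,0.014],[0.0,0.0214,0.0],1]]
[[[-0.267,-0.002,-0.004],[0.0,0.0213,0.0],1],[[-0.266,-0.003,-0.022],[0.0,0.0214,0.0],1],[[-0.264,-0.002,-0.039],[0.0,0.0214,0.0],1],[[-0.26,-0.003,-0.058],[0.0,0.0213,0.0],1],[[-0.257,-0.002,-0.074],[0.0,0.0214,0.0],1]]
[[[-0.251,-0.003,-0.092],[0.0,0.0214,0.0],1],[[-0.078,0.058,0.238],[0.0,0.0,0.0],1],[[-0.077,0.057,0.238],[0.0,0.0,0.0],1],[[-0.078,0.058,0.238],[0.0,0.0,0.0],1],[[-0.078,0.058,0.238],[0.0,0.0,0.0],1]]
[[[0.0,0.267,0.0],[0.0,0.0,0.0],1],[[0.0,0.266,0.0],[0.0,0.0,0.0],1],[[0.0,0.267,0.0],[0.0,0.0,0.0],1]]
[ 0.58510286 -0.20791456  0.18091001]
```

Run:
```python
from plan import *
L=tool(87.8,25,87.8); Q=tool(87.8,40,-92.2)
g=S(0,-.050,.007); pre=g-Q.apply([0,0,.06])
plan([([.488,.37,.22],L,.6),([.455,.30,.34],L,1),([.43,-.24,.30],Q,1),(pre-xd*.12,Q,1),(pre,Q,1)]); print(pre)
```

```text
t 10.15 from [0.4979 0.4027 0.0916]
[[[-0.14,-0.014,-0.171],[0.0003,-0.0003,0.0],0.6],[[-0.14,-0.014,-0.171],[0.0002,-0.0002,-0.0001],0.6],[[-0.14,-0.014,-0.171],[0.0003,-0.0003,0.0],0.6],[[-0.14,-0.014,-0.171],[0.0003,-0.0002,0.0],0.6],[[-0.192,-0.05,-0.131],[0.0,0.0,0.0],1]]
[[[-0.192,-0.051,-0.131],[0.0,0.0,0.0],1],[[-0.193,-0.05,-0.131],[0.0,0.0,0.0],1],[[-0.192,-0.051,-0.131],[0.0,0.0,0.0],1],[[-0.243,-0.002,0.136],[0.0,0.0278,0.0],1],[[-0.253,-0.002,0.114],[0.0,0.0278,0.0],1]]
[[[-0.262,-0.002,0.091],[0.0,0.0277,0.0],1],[[-0.27,-0.002,0.069],[0.0,0.0278,0.0],1],[[-0.274,-0.003,0.044],[0.0,0.0278,0.0],1],[[-0.277,-0.002,0.021],[0.0,0.0278,0.0],1],[[-0.278,-0.002,-0.004],[0.0,0.0277,0.0],1]]
[[[-0.277,-0.002,-0.028],[0.0,0.0278,0.0],1],[[-0.273,-0.002,-0.052],[0.0,0.0278,0.0],1],[[-0.267,-0.002,-0.075],[0.0,0.0278,0.0],1],[[-0.26,-0.002,-0.099],[0.0,0.0278,0.0],1],[[-0.251,-0.002,-0.121],[0.0,0.0277,0.0],1]]
[[[-0.238,-0.002,-0.142],[0.0,0.0278,0.0],1],[[-0.109,0.056,0.194],[0.0,0.0,0.0],1],[[-0.108,0.056,0.194],[0.0,0.0,0.0],1],[[-0.109,0.056,0.194],[0.0,0.0,0.0],1],[[-0.109,0.057,0.194],[0.0,0.0,0.0],1]]
[[[0.0,0.267,0.0],[0.0,0.0,0.0],1],[[0.0,0.266,0.0],[0.0,0.0,0.0],1],[[0.001,0.267,0.0],[0.0,0.0,0.0],1]]
[ 0.5846001  -0.22100198  0.16896267]
```

Emit:
arm_command(
  increments=[
    [[-0.14,-0.014,-0.171],[0,0,0],0.6],
    [[-0.14,-0.014,-0.171],[0,0,0],0.6],
    [[-0.14,-0.014,-0.171],[0,0,0],0.6],
    [[-0.14,-0.014,-0.171],[0,0,0],0.6],
    [[-0.192,-0.05,-0.131],[0,0,0],1],
  ],
)

```text
time: 10.65
eef_pos: [0.4794, 0.3525, 0.2504]
tcp_rot: [2.021, 1.947, -0.442]
ft_force: [0.6, -0.2, 0.7]
opening: 0.635
finger_force: 0.0
```

Emit:
arm_command(
  increments=[
    [[-0.192,-0.051,-0.131],[0,0,0],1],
    [[-0.193,-0.05,-0.131],[0,0,0],1],
    [[-0.192,-0.051,-0.131],[0,0,0],1],
    [[-0.243,-0.002,0.136],[0,0.0278,0],1],
    [[-0.253,-0.002,0.114],[0,0.0278,0],1],
  ],
)

```text
time: 11.15
eef_pos: [0.4506, 0.2169, 0.3332]
tcp_rot: [2.121, 2.049, -0.267]
ft_force: [1.3, -1.3, 0.0]
opening: 0.982
finger_force: 0.0
```

Emit:
arm_command(
  increments=[
    [[-0.262,-0.002,0.091],[0,0.0278,0],1],
    [[-0.27,-0.002,0.069],[0,0.0278,0],1],
    [[-0.274,-0.002,0.044],[0,0.0278,0],1],
    [[-0.277,-0.002,0.021],[0,0.0278,0],1],
    [[-0.278,-0.002,-0.004],[0,0.0278,0],1],
  ],
)

```text
time: 11.65
eef_pos: [0.441, 0.0069, 0.3177]
tcp_rot: [-2.17, -2.091, -0.204]
ft_force: [1.1, 0.4, -0.3]
opening: 1.004
finger_force: 0.0
```

Emit:
arm_command(
  increments=[
    [[-0.277,-0.002,-0.028],[0,0.0278,0],1],
    [[-0.273,-0.002,-0.052],[0,0.0278,0],1],
    [[-0.267,-0.002,-0.075],[0,0.0278,0],1],
    [[-0.26,-0.002,-0.099],[0,0.0278,0],1],
    [[-0.251,-0.002,-0.121],[0,0.0278,0],1],
  ],
)

```text
time: 12.15
eef_pos: [0.4321, -0.2006, 0.3022]
tcp_rot: [-1.907, -1.843, -0.615]
ft_force: [1.2, 0.8, -0.5]
opening: 0.998
finger_force: 0.0
```

Emit:
arm_command(
  increments=[
    [[-0.238,-0.002,-0.142],[0,0.0278,0],1],
    [[0,0,0],[0,0,0],1],
    [[0,0,0],[0,0,0],1],
  ],
)

```text
time: 12.45
eef_pos: [0.4299, -0.2422, 0.295]
tcp_rot: [-1.856, -1.779, -0.676]
ft_force: [-0.3, 0.1, -0.2]
opening: 0.996
finger_force: 0.0
```

Run:
```python
from plan import *
Q=tool(87.8,40,-92.2)
o=status.get_obs(); print(o['joint_pos'].round(2))
g=S(0,-.050,.007); pre=g-Q.apply([0,0,.06])
plan([(pre-xd*.12,Q,1),(pre,Q,1)])
from look import *
p,P=look("t1","top"); m=masks(p)['orange']
for r in (P[m][::12]*1000).round(): 
    if 400<r[0]<700 : print(r.astype(int).tolist(),end=' ')
```

```text
[ 0.2   0.37  0.79  1.53 -0.67  1.93  0.94]
t 12.45 from [ 0.4299 -0.2422  0.295 ]
[[[-0.101,0.057,0.19],[-0.0001,-0.0003,-0.0003],1],[[-0.1,0.057,0.189],[-0.0001,-0.0003,-0.0004],1],[[-0.101,0.056,0.19],[0.0,-0.0002,-0.0003],1],[[-0.1,0.057,0.19],[-0.0001,-0.0003,-0.0004],1],[[0.0,0.267,0.0],[0.0,0.0,0.0],1]]
[[[0.0,0.266,0.0],[0.0,0.0,0.0],1],[[-0.001,0.267,0.0],[0.0,0.0,0.0],1]]
[599, -184, 129] [595, -195, 135] [591, -186, 132] [590, -163, 127] [590, -146, 116] [587, -172, 128] [589, -134, 112] [586, -164, 122] [583, -190, 134] [585, -153, 116] [582, -179, 128] [584, -144, 111] [581, -171, 123] [579, -197, 134] [579, -164, 124] [577, -150, 120] [575, -177, 129] [576, -141, 114] [513, 426, 15] [510, 429, 15] [511, 400, 14] [509, 415, 12] [508, 384, 17] [505, 405, 20] [505, 375, 21] [503, 413, 16] [503, 384, 16] [501, 424, 13] [500, 392, 21] [497, 431, 18] [498, 403, 16] [498, 374, 17] [496, 408, 16] [496, 379, 15] [493, 407, 17] [493, 378, 17] [491, 394, 13] [492, 363, 12] [488, 366, 16] [482, -332, 36]
```

Piece_1 lies on the bin floor and piece_2 has not moved. Next I'll move to piece_2.

Emit:
arm_command(
  increments=[
    [[-0.101,0.057,0.19],[0,-0.0003,-0.0003],1],
    [[-0.1,0.057,0.189],[0,-0.0003,-0.0004],1],
    [[-0.101,0.057,0.19],[0,-0.0002,-0.0003],1],
    [[-0.1,0.057,0.19],[0,-0.0003,-0.0004],1],
    [[0,0.267,0],[0,0,0],1],
  ],
)

```text
time: 13.0
eef_pos: [0.5025, -0.2119, 0.1707]
tcp_rot: [-1.848, -1.786, -0.679]
ft_force: [0.0, -1.4, 0.8]
opening: 0.999
finger_force: 0.0
```

Emit:
arm_command(
  increments=[
    [[0,0.266,0],[0,0,0],1],
    [[0,0.267,0],[0,0,0],1],
    [[0,0,0],[0,0,0],1],
    [[0,0,0],[0,0,0],1],
  ],
)

```text
time: 13.4
eef_pos: [0.5873, -0.2159, 0.1748]
tcp_rot: [-1.846, -1.8, -0.681]
ft_force: [-0.3, -0.1, -0.2]
opening: 1.003
finger_force: 0.0
```

Run:
```python
from plan import *
from look import *
Q=tool(87.8,40,-92.2)
o=status.get_obs(); print(o['joint_pos'].round(2))
g=S(0,-.050,.007)
plan([(g,Q,1)],step=.025)
p,P=look("w2"); m=masks(p)['orange']
nn,l,st,c=cv2.connectedComponentsWithStats(m.astype(np.uint8))
for i in range(1,nn):
    if st[i,4]>80:
        q=P[l==i]; q=q[~np.isnan(q[:,0])]; s=q-seat; s=np.c_[s@xd,s@yd,s[:,2]]*1000
        print(c[i].round(),st[i,4],np.percentile(s,[3,50,97],axis=0).round(1).tolist())
```

```text
[ 0.19  0.66  0.67  1.38 -0.86  1.78  0.89]
t 13.4 from [ 0.5873 -0.2159  0.1748]
[[[-0.017,-0.006,0.136],[0.0001,0.0001,0.0014],1],[[-0.017,-0.005,0.136],[0.0,0.0,0.0015],1],[[-0.017,-0.006,0.136],[0.0001,0.0001,0.0014],1]]
[312. 260.] 2978 [[-11.2, -68.3, -9.2], [0.5, -43.9, 9.3], [12.5, -5.4, 18.9]]
```

Emit:
arm_command(
  increments=[
    [[-0.017,-0.006,0.136],[0,0,0.0014],1],
    [[-0.017,-0.006,0.136],[0,0,0.0014],1],
    [[-0.017,-0.006,0.13],[0,0,0.0014],1],
    [[0,0,0],[0,0,0],1],
    [[0,0,0],[0,0,0],0],
  ],
)

```text
time: 13.95
eef_pos: [0.5843, -0.1856, 0.1228]
tcp_rot: [-1.862, -1.78, -0.676]
ft_force: [-0.2, -0.9, -0.1]
opening: 0.963
finger_force: 0.0
```

Emit:
arm_command(
  increments=[
    [[0,0,0],[0,0,0],0],
    [[0,0,0],[0,0,0],0],
    [[0,0,0],[0,0,0],0],
    [[0,0,0],[0,0,0],0],
    [[0,0,0],[0,0,0],0],
  ],
)

```text
time: 14.45
eef_pos: [0.5846, -0.1859, 0.1212]
tcp_rot: [-1.862, -1.779, -0.674]
ft_force: [-0.1, -0.0, -0.1]
opening: 0.537
finger_force: 0.0
```

Emit:
arm_command(
  increments=[
    [[0,0,0],[0,0,0],0],
    [[0,0,0],[0,0,0],0],
    [[0,0,0],[0,0,0],0],
    [[0,0,0],[0,0,0],0],
    [[0,0,0],[0,0,0],0],
  ],
)

```text
time: 14.95
eef_pos: [0.5846, -0.1857, 0.1211]
tcp_rot: [-1.862, -1.779, -0.674]
ft_force: [0.0, -0.0, -0.1]
opening: 0.284
finger_force: 24.9
```

Run:
```python
from plan import *
L=tool(87.8,15,-92.2); Q=tool(87.8,40,-92.2)
g=S(0,-.050,.007); pre=g-Q.apply([0,0,.07])
plan([(pre,Q,0),(pre-xd*.13+zd*.03,Q,0),([.43,-.20,.34],Q,0),([.485,.37,.33],L,0),([.495,.375,.20],L,0)])
```

```text
t 14.95 from [ 0.5846 -0.1857  0.1211]
[[[0.012,0.005,-0.231],[0.0002,0.0001,-0.001],0],[[0.013,0.004,-0.231],[0.0001,0.0,-0.0011],0],[[0.032,-0.217,-0.038],[0.0,0.0,0.0],0],[[0.032,-0.216,-0.039],[0.0,0.0,0.0],0],[[0.032,-0.217,-0.038],[0.0,0.0,0.0],0]]
[[[0.032,-0.216,-0.039],[0.0,0.0,0.0],0],[[0.17,-0.042,-0.147],[0.0,0.0,0.0],0],[[0.171,-0.042,-0.147],[0.0,0.0,0.0],0],[[0.17,-0.043,-0.148],[0.0,0.0,0.0],0],[[0.17,-0.042,-0.147],[0.0,0.0,0.0],0]]
[[[0.206,0.016,0.179],[0.0,-0.0099,0.0],0],[[0.21,0.016,0.172],[0.0,-0.0099,0.0],0],[[0.217,0.015,0.165],[0.0,-0.01,0.0],0],[[0.221,0.016,0.159],[0.0,-0.0099,0.0],0],[[0.226,0.016,0.152],[0.0,-0.0099,0.0],0]]
[[[0.231,0.016,0.144],[0.0,-0.0099,0.0],0],[[0.235,0.015,0.138],[0.0,-0.0099,0.0],0],[[0.239,0.016,0.13],[0.0,-0.01,0.0],0],[[0.244,0.016,0.122],[0.0,-0.0099,0.0],0],[[0.247,0.016,0.115],[0.0,-0.0099,0.0],0]]
[[[0.25,0.015,0.107],[0.0,-0.0099,0.0],0],[[0.254,0.016,0.099],[0.0,-0.0099,0.0],0],[[0.256,0.016,0.091],[0.0,-0.01,0.0],0],[[0.259,0.016,0.083],[0.0,-0.0099,0.0],0],[[-0.047,0.016,0.212],[0.0,0.0,0.0],0]]
[[[-0.048,0.016,0.211],[0.0,0.0,0.0],0],[[-0.047,0.017,0.212],[0.0,0.0,0.0],0],[[-0.047,0.016,0.212],[0.0,0.0,0.0],0]]
```

Emit:
arm_command(
  increments=[
    [[0.012,0.005,-0.15],[0,0,0],0],
    [[0.013,0.004,-0.16],[0,0,0],0],
    [[0,0,-0.152],[0,0,-0.001],0],
    [[0.032,-0.217,-0.038],[0,0,0],0],
    [[0.032,-0.217,-0.038],[0,0,0],0],
  ],
)

```text
time: 15.45
eef_pos: [0.5187, -0.2252, 0.1916]
tcp_rot: [-1.86, -1.784, -0.674]
ft_force: [0.5, -0.1, -0.3]
opening: 0.282
finger_force: 24.9
```

Emit:
arm_command(
  increments=[
    [[0.032,-0.217,-0.038],[0,0,0],0],
    [[0.032,-0.217,-0.038],[0,0,0],0],
    [[0.17,-0.042,-0.147],[0,0,0],0],
    [[0.17,-0.042,-0.147],[0,0,0],0],
    [[0.17,-0.042,-0.147],[0,0,0],0],
  ],
)

```text
time: 15.95
eef_pos: [0.4356, -0.2048, 0.3078]
tcp_rot: [-1.86, -1.782, -0.676]
ft_force: [1.0, 0.1, -0.5]
opening: 0.285
finger_force: 24.9
```

Emit:
arm_command(
  increments=[
    [[0.17,-0.042,-0.147],[0,0,0],0],
    [[0.206,0.016,0.179],[0,-0.0099,0],0],
    [[0.21,0.016,0.172],[0,-0.0099,0],0],
    [[0.217,0.016,0.165],[0,-0.0099,0],0],
    [[0.221,0.016,0.159],[0,-0.0099,0],0],
  ],
)

```text
time: 16.45
eef_pos: [0.4463, -0.0352, 0.3372]
tcp_rot: [-1.941, -1.86, -0.571]
ft_force: [1.5, 0.4, -1.0]
opening: 0.285
finger_force: 24.9
```

Emit:
arm_command(
  increments=[
    [[0.226,0.016,0.152],[0,-0.0099,0],0],
    [[0.231,0.016,0.144],[0,-0.0099,0],0],
    [[0.235,0.016,0.138],[0,-0.0099,0],0],
    [[0.239,0.016,0.13],[0,-0.0099,0],0],
    [[0.244,0.016,0.122],[0,-0.0099,0],0],
  ],
)

```text
time: 16.95
eef_pos: [0.4667, 0.1685, 0.3338]
tcp_rot: [-2.036, -1.952, -0.431]
ft_force: [1.3, -0.8, -0.7]
opening: 0.278
finger_force: 24.9
```

Emit:
arm_command(
  increments=[
    [[0.247,0.016,0.115],[0,-0.0099,0],0],
    [[0.25,0.016,0.107],[0,-0.0099,0],0],
    [[0.254,0.016,0.099],[0,-0.0099,0],0],
    [[0.256,0.016,0.091],[0,-0.0099,0],0],
    [[0.259,0.016,0.083],[0,-0.0099,0],0],
  ],
)

```text
time: 17.45
eef_pos: [0.4874, 0.3717, 0.3301]
tcp_rot: [-2.128, -2.039, -0.279]
ft_force: [0.5, -0.4, -0.7]
opening: 0.287
finger_force: 24.9
```

Emit:
arm_command(
  increments=[
    [[0,0,0],[0,0,0],0],
    [[0,0,0],[0,0,0],0],
    [[0,0,0],[0,0,0],0],
  ],
)

```text
time: 17.75
eef_pos: [0.4882, 0.3688, 0.3297]
tcp_rot: [-2.129, -2.037, -0.279]
ft_force: [-0.2, -0.9, -0.4]
opening: 0.28
finger_force: 24.9
```

Run:
```python
from plan import *
L=tool(87.8,15,-92.2)
print(status.get_obs()['finger_force'])
plan([([.495,.375,.20],L,0),([.495,.38,.085],L,0)])
```

```text
24.872752726078033
t 17.75 from [0.4882 0.3688 0.3297]
[[[-0.045,0.011,0.212],[0.0,0.0,-0.0004],0],[[-0.046,0.011,0.211],[0.0,0.0,-0.0005],0],[[-0.045,0.011,0.212],[0.0,0.0001,-0.0004],0],[[-0.046,0.012,0.211],[0.0,0.0,-0.0005],0],[[-0.055,-0.001,0.25],[0.0,0.0,0.0],0]]
[[[-0.056,0.0,0.25],[0.0,0.0,0.0],0],[[-0.055,-0.001,0.249],[0.0,0.0,0.0],0]]
```

Emit:
arm_command(
  increments=[
    [[-0.045,0.011,0.212],[0,0,-0.0004],0],
    [[-0.045,0.011,0.212],[0,0,-0.0004],0],
    [[-0.045,0.011,0.212],[0,0,-0.0004],0],
    [[-0.045,0.011,0.212],[0,0,-0.0004],0],
    [[-0.055,0,0.25],[0,0,0],0],
  ],
)

```text
time: 18.25
eef_pos: [0.4962, 0.3769, 0.162]
tcp_rot: [-2.126, -2.042, -0.285]
ft_force: [0.4, 0.5, -0.2]
opening: 0.282
finger_force: 24.9
```

Emit:
arm_command(
  increments=[
    [[-0.055,0,0.25],[0,0,0],0],
    [[-0.055,0,0.23],[0,0,0],0],
    [[0,0,0],[0,0,0],0],
    [[0,0,0],[0,0,0],0.6],
    [[0,0,0],[0,0,0],0.6],
  ],
)

```text
time: 18.75
eef_pos: [0.4966, 0.3818, 0.0909]
tcp_rot: [-2.123, -2.044, -0.287]
ft_force: [0.2, 1.0, -0.1]
opening: 0.394
finger_force: 0.0
```

Emit:
arm_command(
  increments=[
    [[0,0,0],[0,0,0],0.6],
    [[0,0,0],[0,0,0],0.6],
    [[0,0,0],[0,0,0],0.6],
  ],
)

```text
time: 19.05
eef_pos: [0.495, 0.3819, 0.089]
tcp_rot: [-2.121, -2.045, -0.283]
ft_force: [0.0, 0.2, -0.1]
opening: 0.576
finger_force: 0.0
```

Run:
```python
from plan import *
L=tool(87.8,15,-92.2); U=tool(40,10,-140); K=tool(-3,40,177)
b=np.array([np.cos(np.radians(-3)),np.sin(np.radians(-3)),0]); c=np.array([.5317,-.3295,.026])
g=c-.058*b+.008*zd; pre=g-K.apply([0,0,.12]); print(g,pre,status.get_obs()['opening'])
plan([([.492,.375,.22],L,.6),([.44,.25,.34],L,1),([.42,-.10,.34],U,1),([.42,-.30,.27],K,1),(pre,K,1)])
```

```text
[ 0.47377949 -0.32646451  0.034     ] [ 0.39675068 -0.32242761  0.12592533] 0.5759133885829312
t 19.05 from [0.495  0.3819 0.089 ]
[[[0.046,-0.004,-0.214],[0.0001,-0.0001,0.0001],0.6],[[0.045,-0.005,-0.214],[0.0001,-0.0002,0.0002],0.6],[[0.046,-0.004,-0.214],[0.0,-0.0001,0.0001],0.6],[[0.045,-0.005,-0.214],[0.0001,-0.0001,0.0002],0.6],[[-0.122,-0.063,-0.198],[0.0,0.0,0.0],1]]
[[[-0.122,-0.063,-0.199],[0.0,0.0,0.0],1],[[-0.122,-0.062,-0.198],[0.0,0.0,0.0],1],[[-0.122,-0.063,-0.198],[0.0,0.0,0.0],1],[[-0.122,-0.063,-0.198],[0.0,0.0,0.0],1],[[-0.251,-0.005,-0.067],[-0.0064,-0.0029,0.0288],1]]
[[[-0.251,0.019,-0.065],[-0.0064,-0.0029,0.0288],1],[[-0.248,0.043,-0.062],[-0.0064,-0.0029,0.0288],1],[[-0.244,0.067,-0.059],[-0.0063,-0.0029,0.0289],1],[[-0.238,0.09,-0.054],[-0.0064,-0.0029,0.0288],1],[[-0.229,0.111,-0.051],[-0.0064,-0.0029,0.0288],1]]
[[[-0.218,0.133,-0.046],[-0.0064,-0.0029,0.0288],1],[[-0.206,0.153,-0.042],[-0.0064,-0.0029,0.0288],1],[[-0.191,0.172,-0.036],[-0.0064,-0.003,0.0288],1],[[-0.132,0.146,0.044],[-0.0146,0.0227,0.0313],1],[[-0.121,0.156,0.043],[-0.0146,0.0227,0.0313],1]]
[[[-0.107,0.166,0.041],[-0.0145,0.0226,0.0312],1],[[-0.094,0.173,0.043],[-0.0146,0.0227,0.0313],1],[[-0.079,0.181,0.044],[-0.0146,0.0227,0.0313],1],[[-0.065,0.185,0.047],[-0.0146,0.0227,0.0313],1],[[-0.05,0.188,0.052],[-0.0146,0.0226,0.0312],1]]
[[[-0.182,0.039,0.16],[0.0,0.0,0.0],1],[[-0.183,0.04,0.161],[0.0,0.0,0.0],1],[[-0.182,0.039,0.16],[0.0,0.0,0.0],1],[[-0.183,0.04,0.16],[0.0,0.0,0.0],1]]
```

Emit:
arm_command(
  increments=[
    [[0.046,-0.004,-0.214],[0,0,0],0.6],
    [[0.046,-0.004,-0.214],[0,0,0],0.6],
    [[0.046,-0.004,-0.214],[0,0,0],0.6],
    [[0.046,-0.004,-0.214],[0,0,0],0.6],
    [[-0.122,-0.063,-0.198],[0,0,0],1],
  ],
)

```text
time: 19.55
eef_pos: [0.4815, 0.353, 0.2458]
tcp_rot: [-2.117, -2.048, -0.285]
ft_force: [0.3, 0.4, 0.2]
opening: 0.632
finger_force: 0.0
```

Emit:
arm_command(
  increments=[
    [[-0.122,-0.063,-0.198],[0,0,0],1],
    [[-0.122,-0.063,-0.198],[0,0,0],1],
    [[-0.122,-0.063,-0.198],[0,0,0],1],
    [[-0.122,-0.063,-0.198],[0,0,0],1],
    [[-0.251,-0.005,-0.067],[-0.0064,-0.0029,0.0288],1],
  ],
)

```text
time: 20.05
eef_pos: [0.4381, 0.212, 0.3428]
tcp_rot: [-2.222, -1.954, -0.289]
ft_force: [1.6, 0.0, 0.6]
opening: 0.985
finger_force: 0.0
```

Emit:
arm_command(
  increments=[
    [[-0.251,0.019,-0.065],[-0.0064,-0.0029,0.0288],1],
    [[-0.248,0.043,-0.062],[-0.0064,-0.0029,0.0288],1],
    [[-0.244,0.067,-0.059],[-0.0064,-0.0029,0.0288],1],
    [[-0.238,0.09,-0.054],[-0.0064,-0.0029,0.0288],1],
    [[-0.229,0.111,-0.051],[-0.0064,-0.0029,0.0288],1],
  ],
)

```text
time: 20.55
eef_pos: [0.4265, 0.015, 0.3391]
tcp_rot: [-2.676, -1.416, -0.27]
ft_force: [0.4, -0.0, 0.1]
opening: 0.998
finger_force: 0.0
```

Emit:
arm_command(
  increments=[
    [[-0.218,0.133,-0.046],[-0.0064,-0.0029,0.0288],1],
    [[-0.206,0.153,-0.042],[-0.0064,-0.0029,0.0288],1],
    [[-0.191,0.172,-0.036],[-0.0064,-0.0029,0.0288],1],
    [[-0.132,0.146,0.044],[-0.0146,0.0227,0.0313],1],
    [[-0.121,0.156,0.043],[-0.0146,0.0227,0.0313],1],
  ],
)

```text
time: 21.05
eef_pos: [0.4203, -0.1318, 0.3289]
tcp_rot: [-2.934, -0.884, -0.398]
ft_force: [-0.3, 0.1, 0.8]
opening: 0.999
finger_force: 0.0
```

Emit:
arm_command(
  increments=[
    [[-0.107,0.166,0.041],[-0.0146,0.0227,0.0313],1],
    [[-0.094,0.173,0.043],[-0.0146,0.0227,0.0313],1],
    [[-0.079,0.181,0.044],[-0.0146,0.0227,0.0313],1],
    [[-0.065,0.185,0.047],[-0.0146,0.0227,0.0313],1],
    [[-0.05,0.188,0.052],[-0.0146,0.0227,0.0313],1],
  ],
)

```text
time: 21.55
eef_pos: [0.4426, -0.2527, 0.2907]
tcp_rot: [-2.994, -0.22, -0.881]
ft_force: [-0.1, -0.1, 0.4]
opening: 0.997
finger_force: 0.0
```

Emit:
arm_command(
  increments=[
    [[0,0,0],[0,0,0],1],
    [[0,0,0],[0,0,0],1],
    [[0,0,0],[0,0,0],1],
  ],
)

```text
time: 21.85
eef_pos: [0.4438, -0.2492, 0.2915]
tcp_rot: [-2.991, -0.235, -0.876]
ft_force: [-0.4, 0.2, -0.3]
opening: 1.001
finger_force: 0.0
```

Run:
```python
from plan import *
from look import *
K=tool(-3,40,177)
b=np.array([np.cos(np.radians(-3)),np.sin(np.radians(-3)),0]); c=np.array([.5317,-.3295,.026])
g=c-.058*b+.008*zd; pre=g-K.apply([0,0,.12])
print(status.get_obs()['joint_pos'].round(2))
p,P=look("w3"); 
H=hsv(p); m=(H[...,0]>5)&(H[...,0]<20)&(H[...,1]>150)&(H[...,2]>90)
def rep(m,P):
  nn,l,st,cc=cv2.connectedComponentsWithStats(m.astype(np.uint8))
  for i in range(1,nn):
    if st[i,4]>80:
        q=P[l==i]; q=q[~np.isnan(q[:,0])]
        q=q[q[:,2]>.033]
        if len(q)<50 or q[:,0].min()<.3: continue
        print(cc[i].round(),st[i,4],np.percentile(q,[3,50,97],axis=0).round(4).tolist(),[np.round(a,1) for a in rect(q[:,:2])])
rep(m,P); rep(masks(p)['blue'],P)
p,P=look("t2","top"); H=hsv(p); m=(H[...,0]>5)&(H[...,0]<20)&(H[...,1]>110)&(H[...,2]>90)
rep(m,P);m=(m&(P[...,1]>.25)); print('bin',np.nanpercentile(P[m],[2,50,98],axis=0).round(3).tolist())
plan([(pre,K,1)])
```

```text
[ 0.89 -0.3  -0.1   2.05 -0.53  1.07 -0.44]
[390. 225.] 257 [[0.5519, -0.3418, 0.0345], [0.5815, -0.3336, 0.0366], [0.6002, -0.3176, 0.0381]] [array([ 575.4, -329.9]), array([25.1, 55.5]), np.float64(85.0)]
[380. 284.] 426 [[0.4625, -0.3381, 0.0351], [0.506, -0.3305, 0.0368], [0.5471, -0.3124, 0.0382]] [array([ 506.9, -326. ]), array([24.9, 90.6]), np.float64(86.9)]
[429.  24.] 6529 [[0.8537, -0.5069, 0.0445], [0.8582, -0.3893, 0.0572], [0.9427, -0.2135, 0.0591]] [array([ 905.5, -359.9]), array([106.2, 297.6]), np.float64(0.1)]
[  6. 123.] 282 [[0.5839, 0.0974, 0.1238], [0.5981, 0.1028, 0.1263], [0.6085, 0.1122, 0.1276]] [array([611. , 116.6]), array([64.8, 22.7]), np.float64(44.4)]
[441. 262.] 1709 [[0.4895, -0.4117, 0.035], [0.5413, -0.3998, 0.0368], [0.5933, -0.3871, 0.0384]] [array([ 507.1, -378.5]), array([ 76.4, 185.8]), np.float64(57.1)]
[  6. 202.] 901 [[0.5338, 0.6147, 0.107], [0.6128, 0.6356, 0.1108], [0.701, 0.6537, 0.1149]] [array([618.1, 636.1]), array([181.7,  32. ]), np.float64(8.4)]
[423. 188.] 174 [[0.6584, -0.3656, 0.0459], [0.6716, -0.3347, 0.0525], [0.7, -0.3204, 0.0736]] [array([ 677.5, -341.2]), array([49.5, 40.5]), np.float64(53.1)]
[418. 243.] 472 [[0.4842, -0.3389, 0.034], [0.5402, -0.3264, 0.0378], [0.5974, -0.3138, 0.0422]] [array([ 506.2, -312.6]), array([ 58.3, 192.6]), np.float64(68.2)]
bin [[0.489, 0.347, 0.014], [0.573, 0.628, 0.11], [0.701, 0.654, 0.115]]
t 21.95 from [ 0.444  -0.2492  0.2915]
[[[-0.185,0.081,0.147],[-0.0062,0.0081,0.0114],1],[[-0.185,0.085,0.143],[-0.0062,0.0081,0.0113],1],[[-0.186,0.089,0.141],[-0.0062,0.0081,0.0114],1],[[-0.186,0.093,0.138],[-0.0062,0.0081,0.0114],1],[[-0.186,0.096,0.134],[-0.0062,0.0081,0.0113],1]]
```

View pics/w3.png

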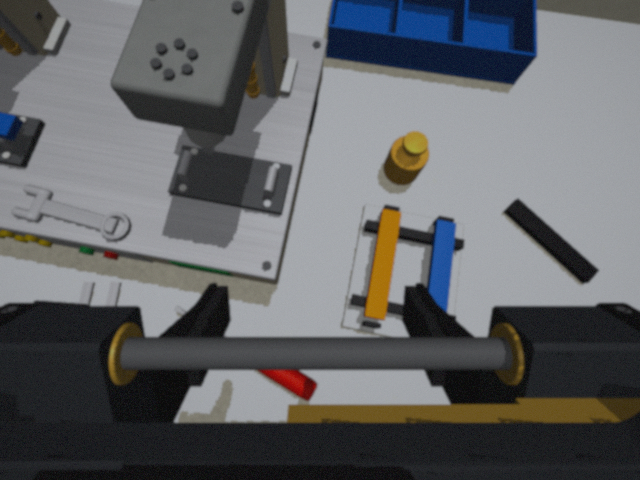

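j2 hit its limit with a 40° lean towards the base, so I'll lean 32° and come straight down. I'll open the fingers only part way to stay clear of the blue bar. The station at (230,180) is now clear of pieces.

```bash
cat >> plan.py <<'E'
by=-3.2; bd=np.array([np.cos(np.radians(by)),np.sin(np.radians(by)),0]); bc=np.array([.532,-.328,.026])
K=tool(by,32,180+by); bg=bc-.058*bd+.008*zd
E
python3 - <<'E'
from plan import *
from h import *
o=status.get_obs(); Rm=Ro.from_rotvec(o['tcp_rot']).as_matrix(); print(Rm.round(2).tolist(),bg)
plan([(bg+.11*zd,K,.55)])
p,P=load('t2'); H=hsv(p); m=(H[...,0]>3)&(H[...,0]<20)&(H[...,1]>110)&(H[...,2]>60)&(P[...,1]>.3)&(P[...,1]<.47)&(P[...,2]<.08)&(P[...,0]>.4)&(P[...,0]<.58)
nn,l,st,cc=cv2.connectedComponentsWithStats(m.astype(np.uint8))
for i in range(1,nn):
    if st[i,4]>15: print(cc[i].round(),st[i,4],np.mean(P[l==i],0).round(3))
E
```

```text
[[0.83, 0.15, 0.54], [0.14, -0.99, 0.06], [0.54, 0.03, -0.84]] [ 0.47409044 -0.32476235  0.034     ]
t 21.95 from [ 0.444  -0.2492  0.2915]
[[[-0.086,0.1,0.181],[-0.0055,-0.0008,0.0119],0.55],[[-0.083,0.1,0.184],[-0.0055,-0.0007,0.012],0.55],[[-0.078,0.1,0.185],[-0.0055,-0.0008,0.0119],0.55],[[-0.073,0.1,0.187],[-0.0055,-0.0008,0.012],0.55],[[-0.07,0.099,0.189],[-0.0055,-0.0007,0.0119],0.55]]
[125. 257.] 424 [0.501 0.385 0.024]
```

Emit:
arm_command(
  increments=[
    [[-0.086,0.1,0.181],[-0.0055,-0.0008,0.0119],0.55],
    [[-0.083,0.1,0.184],[-0.0055,-0.0008,0.0119],0.55],
    [[-0.078,0.1,0.185],[-0.0055,-0.0008,0.0119],0.55],
    [[-0.073,0.1,0.187],[-0.0055,-0.0008,0.0119],0.55],
    [[-0.07,0.1,0.189],[-0.0055,-0.0008,0.0119],0.55],
  ],
)

```text
time: 22.45
eef_pos: [0.4741, -0.3257, 0.1426]
tcp_rot: [3.004, -0.086, 0.861]
ft_force: [0.5, 0.3, -0.6]
opening: 0.633
finger_force: 0.0
```

Emit:
arm_command(
  increments=[
    [[0,0,0],[0,0,0],0.55],
    [[0,0,0],[0,0,0],0.55],
    [[0,0,0],[0,0,0],0.55],
  ],
)

```text
time: 22.75
eef_pos: [0.4738, -0.3258, 0.1449]
tcp_rot: [3.003, -0.085, 0.862]
ft_force: [-0.2, 0.9, 0.2]
opening: 0.558
finger_force: 0.0
```

Run:
```python
from plan import *
from look import *
o=status.get_obs(); Rm=Ro.from_rotvec(o['tcp_rot']); print(o['joint_pos'].round(2),o['opening'],np.degrees((Rm.inv()*K).as_rotvec()).round(1))
plan([(bg+.03*zd,K,.55)],step=.03)
p,P=look("w4"); H=hsv(p); m=(H[...,0]>5)&(H[...,0]<20)&(H[...,1]>150)&(H[...,2]>90)&(P[...,2]>.034)&(P[...,2]<.042)&(abs(P[...,1]+.33)<.04)&(P[...,0]<.62)
q=P[m]; print(len(q),[np.round(a,1) for a in rect(q[:,:2])],cv2.boxPoints(rect(q[:,:2])).round(1).tolist())
```

```text
[ 0.9  -0.05 -0.11  2.15 -0.59  0.69 -0.45] 0.5577704131395321 [ 0.1 -0.1 -0. ]
t 22.75 from [ 0.4738 -0.3258  0.1449]
[[[-0.095,-0.002,0.153],[0.0001,-0.0001,0.0],0.55],[[-0.095,-0.003,0.152],[0.0001,-0.0001,0.0],0.55],[[-0.095,-0.002,0.153],[0.0002,-0.0001,-0.0001],0.55]]
3156 [array([ 531.9, -327.4]), array([ 24.3, 139. ]), np.float64(86.8)] [[461.79998779296875, -335.6000061035156], [600.5999755859375, -343.3999938964844], [602.0, -319.20001220703125], [463.20001220703125, -311.3999938964844]]
```

View pics/w4.png

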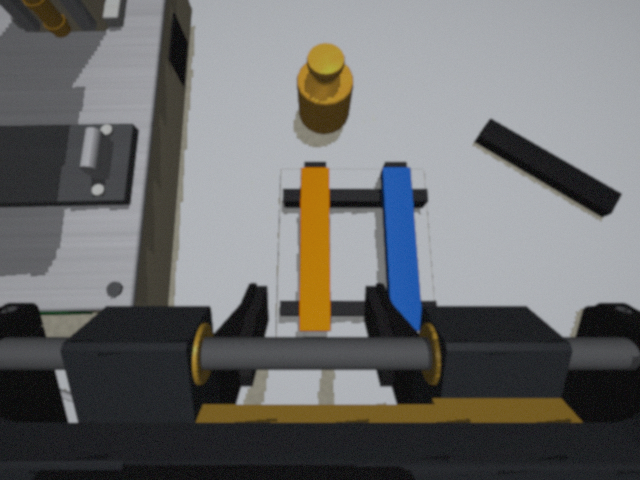

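The wrist view shows the orange bar at (315,247) between the fingers. The blue bar at (402,248) is outside the partly open fingers. I'll descend.

Emit:
arm_command(
  increments=[
    [[-0.095,-0.004,0.153],[0,0,0],0.55],
    [[-0.095,-0.004,0.152],[0,0,0],0.55],
    [[-0.095,-0.004,0.153],[0,0,0],0.55],
    [[0,0,0],[0,0,0],0.55],
    [[0,0,0],[0,0,0],0.55],
  ],
)

```text
time: 23.3
eef_pos: [0.4734, -0.3243, 0.0634]
tcp_rot: [3.003, -0.088, 0.861]
ft_force: [-0.5, -0.7, 0.7]
opening: 0.546
finger_force: 0.0
```

Run:
```python
from plan import *
o=status.get_obs(); print(o['joint_pos'].round(2),o['ft_force'])
plan([(bg+np.array([0,.0006,0]),K,.55)],step=.015)
```

```text
[ 0.89  0.08 -0.11  2.22 -0.74  0.53 -0.26] [-0.53398175 -0.66556133  0.73257794]
t 23.3 from [ 0.4734 -0.3243  0.0634]
[[[-0.05,-0.001,0.084],[0.0002,0.0,-0.0004],0.55],[[-0.05,0.0,0.084],[0.0001,0.0,-0.0003],0.55]]
```

Emit:
arm_command(
  increments=[
    [[-0.05,0,0.084],[0,0,-0.0003],0.55],
    [[-0.05,0,0.084],[0,0,-0.0003],0.55],
    [[0,0,0],[0,0,0],0.55],
    [[0,0,0],[0,0,0],0.55],
    [[0,0,0],[0,0,0],0],
  ],
  squeeze=40,
)

```text
time: 23.8
eef_pos: [0.4744, -0.325, 0.0346]
tcp_rot: [3.001, -0.085, 0.862]
ft_force: [0.2, 0.2, -0.2]
opening: 0.515
finger_force: 0.0
```

Emit:
arm_command(
  increments=[
    [[0,0,0],[0,0,0],0],
    [[0,0,0],[0,0,0],0],
    [[0,0,0],[0,0,0],0],
    [[0,0,0],[0,0,0],0],
    [[0,0,0],[0,0,0],0],
  ],
)

```text
time: 24.3
eef_pos: [0.4736, -0.3242, 0.033]
tcp_rot: [3.004, -0.085, 0.86]
ft_force: [-1.6, 1.0, 4.2]
opening: 0.278
finger_force: 40.0
```

Run:
```python
from plan import *
from look import *
o=status.get_obs(); print(o['opening'],o['finger_force'],o['eef_pos'],o['tcp_rot'].tolist())
plan([(o['eef_pos']+zd*.12,Ro.from_rotvec(o['tcp_rot']),0)],step=.035)
p,P=look("w5"); H=hsv(p); m=(H[...,0]>5)&(H[...,0]<20)&(H[...,1]>150)&(H[...,2]>90)&(P[...,2]>.034)&(P[...,2]<.042)&(abs(P[...,1]+.33)<.04)&(P[...,0]<.62)
q=P[m]; print(len(q),np.median(q[:,2]),[np.round(a,1) for a in rect(q[:,:2])],cv2.boxPoints(rect(q[:,:2])).round(1).tolist())
```

```text
0.27836138298337026 40.00021576881409 [ 0.47364216 -0.32419121  0.03302342] [3.003750294529862, -0.08534773604201332, 0.8602021243550938]
t 24.3 from [ 0.4736 -0.3242  0.033 ]
[[[0.106,0.0,-0.17],[0.0,0.0,0.0],0],[[0.106,0.0,-0.169],[0.0,0.0,0.0],0],[[0.106,0.0,-0.17],[0.0,0.0,0.0],0],[[0.105,0.0,-0.17],[0.0,0.0,0.0],0]]
9984 0.036885836645059344 [array([ 533.3, -327.4]), array([ 24.7, 141.8]), np.float64(86.7)] [[461.70001220703125, -335.70001220703125], [603.2999877929688, -343.8999938964844], [604.7999877929688, -319.20001220703125], [463.20001220703125, -311.0]]
```

Emit:
arm_command(
  increments=[
    [[0.053,0,-0.085],[0,0,0],0],
    [[0.106,0,-0.17],[0,0,0],0],
    [[0.106,0,-0.17],[0,0,0],0],
    [[0.106,0,-0.17],[0,0,0],0],
    [[0.106,0,-0.17],[0,0,0],0],
  ],
)

```text
time: 24.85
eef_pos: [0.473, -0.3236, 0.1683]
tcp_rot: [3.005, -0.085, 0.858]
ft_force: [1.4, -0.0, -0.9]
opening: 0.279
finger_force: 40.0
```

Emit:
arm_command(
  increments=[
    [[0,0,0],[0,0,0],0],
    [[0,0,0],[0,0,0],0],
    [[0,0,0],[0,0,0],0],
  ],
)

```text
time: 25.15
eef_pos: [0.4726, -0.3231, 0.1659]
tcp_rot: [3.007, -0.086, 0.857]
ft_force: [-1.3, -0.2, 0.2]
opening: 0.278
finger_force: 40.0
```

Run:
```python
from plan import *
from h import *
o=status.get_obs(); print(o['opening'],o['finger_force'],o['eef_pos'].round(4),o['tcp_rot'].round(3))
for n in ('w3','t2','w4'):
    p,P=load(n); s=P-seat; X,Y,Z=s@xd,s@yd,s[...,2]
    v=p.max(-1)
    reg=(abs(X)<.05)&(abs(Y)<.09)
    for nm,m in (('plate',reg&(Z<-.014)&(Z>-.026)&(v<75)),('sup',reg&(Z>-.008)&(Z<.004))):
        nn,l,st,cc=cv2.connectedComponentsWithStats(cv2.morphologyEx(m.astype(np.uint8),cv2.MORPH_OPEN,np.ones((2,2))))
        for i in range(1,nn):
            if st[i,4]<12: continue
            k=l==i; print(n,nm,cc[i].round(),st[i,4],'x',np.percentile(X[k],[1,99]).round(4),'y',np.percentile(Y[k],[1,99]).round(4),'z',np.percentile(Z[k],[50,95]).round(4),[np.round(a,1) for a in rect(np.c_[X[k],Y[k]])])
```

```text
0.2778560438784051 39.998323917388916 [ 0.4726 -0.3231  0.1659] [ 3.007 -0.086  0.857]
w3 plate [187. 149.] 44 x [0.0114 0.0275] y [0.0473 0.0606] z [-0.0213 -0.0027] [array([19.2, 53.8]), array([17.2, 11.9]), np.float64(7.6)]
w3 plate [221. 180.] 3408 x [nan nan] y [nan nan] z [nan nan] [array([-1.3, -3.1]), array([ 58.9, 126.8]), np.float64(1.0)]
w3 plate [289. 174.] 35 x [0.01   0.0269] y [-0.0667 -0.0633] z [-0.0222 -0.0207] [array([ 18.5, -65. ]), array([17.2,  3.4]), np.float64(0.1)]
w3 plate [273. 190.] 149 x [-0.0198  0.0168] y [-0.0596 -0.0399] z [-0.0214 -0.0193] [array([ -3.2, -53.9]), array([17.6, 39.4]), np.float64(62.6)]
w3 sup [185. 165.] 251 x [nan nan] y [nan nan] z [nan nan] [array([ 0.9, 44.9]), array([ 7. , 33.8]), np.float64(82.4)]
w3 sup [271. 181.] 244 x [nan nan] y [nan nan] z [nan nan] [array([  1.4, -53.7]), array([ 8.3, 35.1]), np.float64(78.3)]
t2 plate [317. 208.] 28 x [nan nan] y [nan nan] z [nan nan] [array([16.2, 52.6]), array([22.8,  8.9]), np.float64(12.7)]
t2 plate [333. 221.] 534 x [nan nan] y [nan nan] z [nan nan] [array([-10.7,  17.5]), array([72. , 58.6]), np.float64(74.4)]
t2 sup [320. 215.] 50 x [-0.0145  0.0144] y [0.0412 0.0492] z [-0.0011  0.0022] [array([ 0.2, 45.3]), array([29.7,  7.3]), np.float64(2.5)]
t2 sup [362. 218.] 49 x [-0.0138  0.0136] y [-0.0571 -0.0455] z [-0.0025  0.0035] [array([  0.5, -51.3]), array([28.8, 11.8]), np.float64(1.0)]
w4 plate [ 50. 166.] 6888 x [nan nan] y [nan nan] z [nan nan] [array([-5.7, 18.5]), array([70.6,  0. ]), np.float64(18.1)]
w4 plate [ 71. 175.] 21 x [-0.0138 -0.0081] y [-0.0311 -0.0268] z [-0.0214 -0.0203] [array([-10.8, -28. ]), array([4.8, 4.3]), np.float64(40.2)]
w4 plate [119. 173.] 14 x [-0.0115 -0.0089] y [-0.0635 -0.0598] z [-0.0214 -0.0209] [array([-10.1, -61.9]), array([2. , 3.9]), np.float64(23.7)]
w4 sup [ 92. 151.] 751 x [nan nan] y [nan nan] z [nan nan] [array([ -0.8, -49.5]), array([28.4, 11. ]), np.float64(2.2)]
```

```bash
sed -i 's/^seat=.*/seat=np.array([.588,-.1345,.116])/' plan.py
cat >> plan.py <<'E'
F=tool(87.8,32,-92.2)
E
python3 - <<'E'
from plan import *
o=status.get_obs(); R=Ro.from_rotvec(o['tcp_rot'])
pre=S(-.14,-.0585,.05)
plan([([.468,-.312,.20],Ro.from_rotvec([0,0,np.radians(45)])*K,0),([.445,-.24,.19],F,0),(pre,F,0)],ang=7.5)
print(pre)
E
```

```text
t 25.15 from [ 0.4726 -0.3231  0.1659]
[[[0.013,-0.01,-0.03],[0.0188,0.0001,-0.0304],0],[[0.014,-0.011,-0.03],[0.0188,0.0001,-0.0304],0],[[0.015,-0.011,-0.029],[0.0189,0.0002,-0.0304],0],[[0.016,-0.012,-0.028],[0.0188,0.0001,-0.0303],0],[[0.017,-0.011,-0.027],[0.0188,0.0001,-0.0304],0]]
[[[0.018,-0.012,-0.027],[0.0188,0.0001,-0.0304],0],[[0.019,-0.011,-0.026],[0.0188,0.0001,-0.0304],0],[[0.02,-0.066,0.024],[0.0193,0.0,-0.031],0],[[0.026,-0.062,0.027],[0.0194,0.0,-0.0309],0],[[0.032,-0.057,0.031],[0.0193,0.0,-0.031],0]]
[[[0.037,-0.052,0.034],[0.0194,0.0,-0.0309],0],[[0.042,-0.046,0.038],[0.0193,0.0,-0.031],0],[[0.046,-0.039,0.04],[0.0194,0.0001,-0.031],0],[[0.05,-0.032,0.042],[0.0193,0.0,-0.0309],0],[[0.106,-0.004,0.16],[0.0,0.0,0.0],0]]
[[[0.106,-0.004,0.161],[0.0,0.0,0.0],0]]
[ 0.4458575  -0.18758259  0.166     ]
```

Emit:
arm_command(
  increments=[
    [[0.013,-0.01,-0.03],[0.0188,0,-0.0304],0],
    [[0.014,-0.011,-0.03],[0.0188,0,-0.0304],0],
    [[0.015,-0.011,-0.029],[0.0188,0,-0.0304],0],
    [[0.016,-0.012,-0.028],[0.0188,0,-0.0304],0],
    [[0.017,-0.011,-0.027],[0.0188,0,-0.0304],0],
  ],
)

```text
time: 25.65
eef_pos: [0.4692, -0.3155, 0.1902]
tcp_rot: [-2.801, -0.727, -0.799]
ft_force: [-0.2, 0.3, -0.0]
opening: 0.274
finger_force: 40.0
```

Emit:
arm_command(
  increments=[
    [[0.018,-0.012,-0.027],[0.0188,0,-0.0304],0],
    [[0.019,-0.011,-0.026],[0.0188,0,-0.0304],0],
    [[0.02,-0.066,0.024],[0.0193,0,-0.031],0],
    [[0.026,-0.062,0.027],[0.0193,0,-0.031],0],
    [[0.032,-0.057,0.031],[0.0193,0,-0.031],0],
  ],
)

```text
time: 26.15
eef_pos: [0.458, -0.2815, 0.1953]
tcp_rot: [-2.383, -1.423, -0.68]
ft_force: [0.8, 0.5, -1.0]
opening: 0.28
finger_force: 40.0
```

Emit:
arm_command(
  increments=[
    [[0.037,-0.052,0.034],[0.0193,0,-0.031],0],
    [[0.042,-0.046,0.038],[0.0193,0,-0.031],0],
    [[0.046,-0.039,0.04],[0.0193,0,-0.031],0],
    [[0.05,-0.032,0.042],[0.0193,0,-0.031],0],
    [[0,0,0],[0,0,0],0],
  ],
)

```text
time: 26.65
eef_pos: [0.4466, -0.2382, 0.1898]
tcp_rot: [-1.941, -1.876, -0.556]
ft_force: [-0.8, 0.6, -0.2]
opening: 0.282
finger_force: 40.0
```

Emit:
arm_command(
  increments=[
    [[0.106,-0.004,0.16],[0,0,0],0],
    [[0.106,-0.004,0.16],[0,0,0],0],
    [[0,0,0],[0,0,0],0],
    [[0,0,0],[0,0,0],0],
    [[0,0,0],[0,0,0],0],
  ],
)

```text
time: 27.15
eef_pos: [0.4465, -0.19, 0.1674]
tcp_rot: [-1.952, -1.873, -0.556]
ft_force: [0.1, -0.0, 0.3]
opening: 0.276
finger_force: 40.0
```

```bash
cat >> look.py <<'E'
def inseat(n,cam):
    from plan import seat,xd,yd
    p,P=look(n,cam); H=hsv(p); s=P-seat; s=np.stack([s@xd,s@yd,s[...,2]],-1)*1000
    m=(H[...,0]>5)&(H[...,0]<20)&(H[...,1]>150)&(H[...,2]>60)&(abs(s[...,1])<110)&(abs(s[...,0])<200)&(s[...,2]>-15)
    nn,l,st,cc=cv2.connectedComponentsWithStats(m.astype(np.uint8))
    for i in range(1,nn):
        if st[i,4]<60: continue
        q=s[l==i]; A=np.c_[q[:,:2],np.ones(len(q))]; k=np.linalg.lstsq(A[:,1:],q[:,2],rcond=None)[0]
        print(n,cc[i].round(),st[i,4],'rect',[np.round(a,1) for a in cv2.minAreaRect(np.float32(q[:,:2]))],'z',np.percentile(q[:,2],[5,50,95]).round(1),'slope deg',np.degrees(np.arctan(k[0])).round(2),'y',np.percentile(q[:,1],[.5,99.5]).round(1))
E
python3 - <<'E'
from plan import *
from look import *
o=status.get_obs(); R=Ro.from_rotvec(o['tcp_rot']); print(o['joint_pos'].round(2),o['finger_force'],np.degrees((R.inv()*F).as_rotvec()).round(2),o['eef_pos'])
inseat("w6","wrist"); inseat("t3","top")
E
```

```text
[ 0.82  0.26 -0.17  1.75 -0.41  1.47  0.72] 39.9983149766922 [ 0.15  0.27 -0.12] [ 0.44652769 -0.19003546  0.1674282 ]
w6 [316. 204.] 10798 rect [array([-138.2,   -2.5]), array([139.3,  24.8]), np.float64(89.5)] z [53.6 54.8 56.1] slope deg -0.63 y [-71.6  65.3]
t3 [340. 271.] 704 rect [array([-138.3,   -1.6]), array([137.8,  25.4]), np.float64(89.6)] z [53.1 56.1 59.3] slope deg -0.35 y [-70.3  66.7]
```

View pics/w6.png

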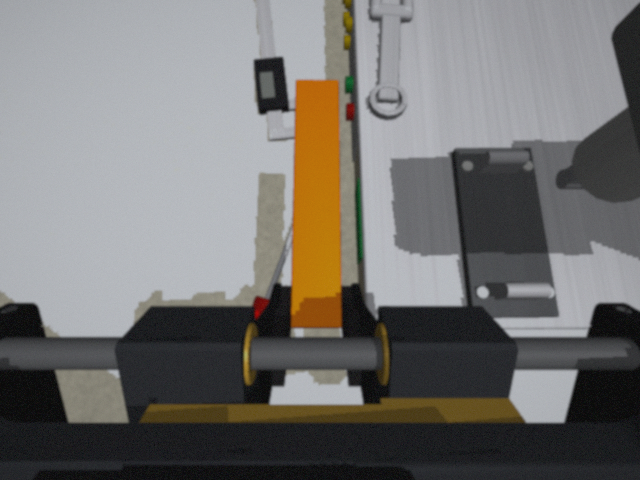

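The wrist view shows the bar level in the grip at (318,204), with the empty plate and both supports at (505,230). I'll measure that station in the same view.

Run:
```python
from plan import *
from h import *
for n in('w6','t3'):
    p,P=load(n); s=(P-seat); s=np.stack([s@xd,s@yd,s[...,2]],-1)*1000
    X,Y,Z=s[...,0],s[...,1],s[...,2]
    reg=(abs(X)<45)&(abs(Y)<85)
    m=reg&(Z>-25)&(Z<-15)     # plate by height (deck is at -30)
    k=cv2.morphologyEx(m.astype(np.uint8),cv2.MORPH_CLOSE,np.ones((5,5)))
    q=s[m]; q=q[~np.isnan(q[:,0])]
    for ax in(0,1): print(n,'plate axis',ax,np.percentile(q[:,ax],[.5,1.5,98.5,99.5]).round(1),end=' ')
    print([np.round(a,1) for a in cv2.minAreaRect(np.float32(q[:,:2]))], 'n',len(q))
    m=reg&(Z>-5)&(Z<5)
    for sg in(1,-1):
        q=s[m&(Y*sg>0)]
        print(n,'sup',sg,len(q),'x',np.percentile(q[:,0],[2,50,98]).round(1),'y',np.percentile(q[:,1],[2,50,98]).round(1),'ztop',np.percentile(q[:,2],[90,97]).round(1), 'top ridge y',np.median(q[q[:,2]>np.percentile(q[:,2],75)][:,1]).round(1))
```

```text
w6 plate axis 0 [-30.8 -30.5  28.2  29. ] w6 plate axis 1 [-65.1 -63.8  62.3  63.8] [array([-0.5, -0.2]), array([ 61.5, 130.2]), np.float64(0.1)] n 12246
w6 sup 1 499 x [-14.8  -1.3  12.9] y [42.5 46.  51.7] ztop [-1.  -0.6] top ridge y 47.1
w6 sup -1 654 x [-14.4  -0.8  13.1] y [-53.  -48.7 -43.8] ztop [-1.  -0.5] top ridge y -48.2
t3 plate axis 0 [-30.8 -30.2  28.7  29.9] t3 plate axis 1 [-62.4 -61.6  66.   73.5] [array([0.3, 9.7]), array([ 81.9, 143.9]), np.float64(2.1)] n 974
t3 sup 1 47 x [-14.1  -1.   12.8] y [45.8 49.2 53.6] ztop [2.2 3.1] top ridge y 50.0
t3 sup -1 48 x [-13.9  -2.8  10.8] y [-51.2 -46.2 -41.5] ztop [2.2 3.2] top ridge y -47.9
```

Run:
```python
from plan import *
o=status.get_obs(); R=Ro.from_rotvec(o['tcp_rot']); p=o['eef_pos']
R2=Ro.from_rotvec(np.radians(.5)*xd)*Ro.from_rotvec(np.radians(.5)*zd)*R
print(p)
a=p-.023*zd; b=a+.1381*xd+.0022*yd
plan([(a,R2,0),(b,R2,0)],step=.03)
```

```text
[ 0.4467355  -0.19000535  0.16766693]
t 27.25 from [ 0.4467 -0.19    0.1677]
[[[-0.081,0.0,0.13],[0.0015,0.0028,-0.0024],0],[[0.001,0.184,0.001],[0.0,0.0,0.0],0],[[0.002,0.184,0.002],[0.0,0.0,0.0],0],[[0.001,0.184,0.001],[0.0,0.0,0.0],0],[[0.002,0.184,0.001],[0.0,0.0,0.0],0]]
[[[0.001,0.184,0.002],[0.0,0.0,0.0],0]]
```

Emit:
arm_command(
  increments=[
    [[-0.081,0,0.13],[0.0015,0.0028,-0.0024],0],
    [[0,0,0],[0,0,0],0],
    [[0.002,0.184,0.001],[0,0,0],0],
    [[0.002,0.184,0.001],[0,0,0],0],
    [[0.001,0.184,0.001],[0,0,0],0],
  ],
)

```text
time: 27.75
eef_pos: [0.5306, -0.191, 0.1456]
tcp_rot: [-1.936, -1.876, -0.561]
ft_force: [0.6, -0.3, 0.3]
opening: 0.283
finger_force: 40.0
```

Emit:
arm_command(
  increments=[
    [[0.001,0.184,0.002],[0,0,0],0],
    [[0.001,0.184,0.002],[0,0,0],0],
    [[0,0,0],[0,0,0],0],
    [[0,0,0],[0,0,0],0],
    [[0,0,0],[0,0,0],0],
  ],
)

```text
time: 28.25
eef_pos: [0.5837, -0.192, 0.1445]
tcp_rot: [-1.935, -1.876, -0.56]
ft_force: [0.4, 0.4, -0.6]
opening: 0.282
finger_force: 40.0
```

```bash
cat >> look.py <<'E'
def sup(n):
    from plan import seat,xd,yd
    p,P=load(n); s=(P-seat); s=np.stack([s@xd,s@yd,s[...,2]],-1)*1000
    X,Y,Z=s[...,0],s[...,1],s[...,2]
    q=s[(abs(X)<45)&(abs(Y)<85)&(Z>-25)&(Z<-15)]
    print(n,'plate',np.percentile(q[:,0],[.5,1.5,98.5,99.5]).round(1),np.percentile(q[:,1],[.5,1.5,98.5,99.5]).round(1),[np.round(a,1) for a in cv2.minAreaRect(np.float32(q[:,:2]))])
E
python3 - <<'E'
from plan import *
from look import *
o=status.get_obs(); R=Ro.from_rotvec(o['tcp_rot']); print(o['ft_force'],o['finger_force'],o['eef_pos'])
inseat("w7","wrist"); sup('w7')
E
```

```text
[ 0.37311315  0.39183861 -0.60365698] 39.998350739479065 [ 0.58374183 -0.19199626  0.14452684]
w7 [315. 258.] 4007 rect [array([ -0.6, -35.7]), array([27.5, 67.2]), np.float64(1.0)] z [31.3 32.3 33.6] slope deg -0.58 y [-68.9  -2.6]
w7 [501. 216.] 362 rect [array([110.5,  -2.4]), array([ 9.9, 15.4]), np.float64(38.0)] z [-13.6   6.5  23.3] slope deg -12.81 y [-7.9  6.5]
w7 plate [-30.2 -29.9  29.2  29.5] [-48.4 -42.8  17.7  18.5] [array([ -0.3, -17.6]), array([60.2, 73.3]), np.float64(0.1)]
```

View pics/w7.png

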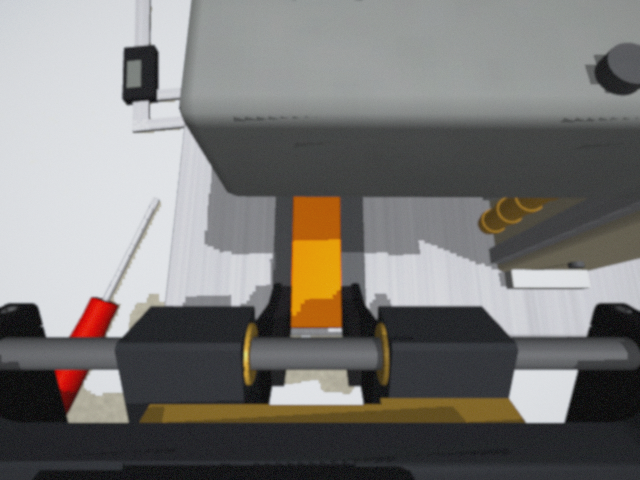

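The wrist view shows the bar in line with the plate at (315,258), about 20 mm above the supports. I'll lower it gently.

Emit:
arm_command(
  increments=[
    [[-0.027,0,0.043],[0,0.002,0],0],
    [[-0.026,0,0.042],[0,0,0],0],
    [[-0.007,0,0.011],[0,0,0],0],
    [[0,0,0],[0,0,0],0],
    [[0,0,0],[0,0,0],0],
  ],
)

```text
time: 28.8
eef_pos: [0.5847, -0.191, 0.1274]
tcp_rot: [-1.929, -1.873, -0.566]
ft_force: [-0.4, -0.6, -0.8]
opening: 0.28
finger_force: 40.0
```

Run:
```python
from look import *
o=status.get_obs(); print(o['ft_force'],o['torque'],o['eef_pos'])
inseat("w8","wrist")
```

```text
[-0.41199796 -0.61611361 -0.79007096] [-0.78518635  0.0871206   0.00687909] [ 0.58468243 -0.1910125   0.12739404]
w8 [316. 239.] 4860 rect [array([ -0.5, -26.9]), array([26.2, 82.8]), np.float64(1.0)] z [14.4 15.5 16.7] slope deg -0.06 y [-67.9  13.2]
w8 [543. 189.] 659 rect [array([112.2,   3. ]), array([22.9, 14.8]), np.float64(89.8)] z [10.  31.7 47.7] slope deg -51.81 y [-7.9  7.6]
w8 [585. 177.] 82 rect [array([113.7,  -6. ]), array([12. ,  2.5]), np.float64(0.2)] z [46.9 52.8 56.1] slope deg -23.8 y [-7.2 -4.7]
w8 [505. 214.] 228 rect [array([110.8,  -2.5]), array([ 9.1, 15.5]), np.float64(40.4)] z [-13.4  -5.9   5.6] slope deg 11.46 y [-8.2  4.9]
```

```bash
cat > yaw.py <<'E'
from h import *
from plan import seat,xd,yd
import sys
for n in sys.argv[1:]:
    p,P=load(n); H=hsv(p); s=P-seat; s=np.stack([s@xd,s@yd,s[...,2]],-1)*1000
    m=(H[...,0]>5)&(H[...,0]<20)&(H[...,1]>150)&(H[...,2]>60)&(abs(s[...,1])<80)&(s[...,2]>5)&(s[...,0]<60)&(s[...,0]>-170)
    q=s[m]; zt=np.median(q[:,2]); q=q[abs(q[:,2]-zt)<3]
    r=[]
    for y in np.arange(q[:,1].min()+3,q[:,1].max()-3,4):
        k=q[abs(q[:,1]-y)<2]
        if len(k)>10: r.append([y,(np.percentile(k[:,0],2)+np.percentile(k[:,0],98))/2,np.ptp(k[:,0])])
    r=np.array(r); r=r[r[:,2]>21]; f=np.polyfit(r[:,0],r[:,1],1); print(n,'z',zt.round(1),'yaw err deg (ccw +)',-np.degrees(np.arctan(f[0])).round(2),'x at y=0',f[1].round(2),'yrange',q[:,1].min().round(1),q[:,1].max().round(1),len(r))
E
python3 yaw.py w6 w7 w8
```

```text
w6 z 54.8 yaw err deg (ccw +) -0.5 x at y=0 -138.17 yrange -72.1 67.0 34
w7 z 32.3 yaw err deg (ccw +) 0.17 x at y=0 -1.89 yrange -69.4 -2.1 16
w8 z 15.5 yaw err deg (ccw +) 0.28 x at y=0 -1.04 yrange -68.3 14.3 20
```

Emit:
arm_command(
  increments=[
    [[-0.009,0.003,-0.006],[0,0,0],0],
    [[-0.007,0,0.011],[0,0,0],0],
    [[0,0,0],[0,0,0],0],
    [[0,0,0],[0,0,0],0],
    [[0,0,0],[0,0,0],0],
  ],
)

```text
time: 29.35
eef_pos: [0.5851, -0.1927, 0.1255]
tcp_rot: [-1.929, -1.874, -0.566]
ft_force: [0.0, -0.5, -0.4]
opening: 0.277
finger_force: 40.0
```

Emit:
arm_command(
  increments=[
    [[-0.0035,0,0.0056],[0,0,0],0],
    [[0,0,0],[0,0,0],0],
    [[0,0,0],[0,0,0],0],
  ],
)

```text
time: 29.65
eef_pos: [0.5851, -0.1926, 0.1245]
tcp_rot: [-1.929, -1.874, -0.566]
ft_force: [0.4, -0.0, -0.9]
opening: 0.278
finger_force: 40.0
```

```bash
python3 - <<'E'
from look import *
o=status.get_obs(); print(o['ft_force'],o['torque'],o['eef_pos'])
look("w9","wrist")
E
python3 yaw.py w9
```

```text
[ 0.38320628 -0.0054451  -0.93585975] [-0.81238264  0.04541088  0.03241204] [ 0.58508465 -0.19262923  0.12446459]
w9 z 12.5 yaw err deg (ccw +) 0.27 x at y=0 -0.57 yrange -70.0 17.9 21
```

Emit:
arm_command(
  increments=[
    [[-0.002,0,0.003],[0,0,0],0],
    [[0,0,0],[0,0,0],0],
    [[0,0,0],[0,0,0],0],
  ],
)

```text
time: 30.0
eef_pos: [0.5851, -0.1927, 0.124]
tcp_rot: [-1.929, -1.874, -0.566]
ft_force: [-0.5, -0.3, -0.6]
opening: 0.279
finger_force: 40.0
```

Emit:
arm_command(
  increments=[
    [[-0.002,0,0.003],[0,0,0],0],
    [[0,0,0],[0,0,0],0],
    [[0,0,0],[0,0,0],0],
  ],
)

```text
time: 30.3
eef_pos: [0.5851, -0.1927, 0.1234]
tcp_rot: [-1.929, -1.874, -0.566]
ft_force: [0.8, 0.0, -0.4]
opening: 0.278
finger_force: 40.0
```

Emit:
arm_command(
  increments=[
    [[-0.002,0,0.003],[0,0,0],0],
    [[0,0,0],[0,0,0],0],
    [[0,0,0],[0,0,0],0],
  ],
)

```text
time: 30.6
eef_pos: [0.5852, -0.1927, 0.123]
tcp_rot: [-1.929, -1.874, -0.566]
ft_force: [-0.3, 0.5, 0.5]
opening: 0.274
finger_force: 40.0
```

Emit:
arm_command(
  increments=[
    [[-0.002,0,0.003],[0,0,0],0],
    [[0,0,0],[0,0,0],0],
    [[0,0,0],[0,0,0],0],
  ],
)

```text
time: 30.9
eef_pos: [0.5852, -0.1928, 0.1228]
tcp_rot: [-1.929, -1.874, -0.567]
ft_force: [-0.8, -1.5, 3.8]
opening: 0.279
finger_force: 40.0
```

It's in contact, at about 4 N. I'll release.

Emit:
arm_command(
  increments=[
    [[0,0,0],[0,0,0],0.33],
    [[0,0,0],[0,0,0],0.4],
    [[0,0,0],[0,0,0],0.5],
    [[0,0,0],[0,0,0],0.6],
    [[0,0,0],[0,0,0],0.6],
  ],
)

```text
time: 31.4
eef_pos: [0.5851, -0.1926, 0.1221]
tcp_rot: [-1.929, -1.874, -0.566]
ft_force: [-0.2, -0.1, -0.7]
opening: 0.562
finger_force: 0.0
```

Emit:
arm_command(
  increments=[
    [[0,0,0],[0,0,0],0.6],
    [[0,0,0],[0,0,0],0.6],
  ],
)

```text
time: 31.6
eef_pos: [0.5851, -0.1927, 0.1223]
tcp_rot: [-1.929, -1.874, -0.566]
ft_force: [0.4, 0.1, -0.7]
opening: 0.591
finger_force: 0.0
```

```bash
python3 - <<'E'
from look import *
o=status.get_obs(); print(o['ft_force'],o['opening'],o['eef_pos'])
look("w10","wrist")
E
python3 yaw.py w10
```

```text
[ 0.41989336  0.05297192 -0.691851  ] 0.5911415712389284 [ 0.58512756 -0.19270186  0.1223072 ]
w10 z 10.9 yaw err deg (ccw +) 0.42 x at y=0 -0.61 yrange -70.1 19.6 21
```

Emit:
arm_command(
  increments=[
    [[0,0,-0.1],[0,0,0],0.6],
    [[0,0,-0.2],[0,0,0],0.6],
    [[0,0,-0.2],[0,0,0],0.6],
    [[0,0,-0.2],[0,0,0],0.6],
    [[0,-0.2,-0.1],[0,0,0],0.6],
  ],
)

```text
time: 32.15
eef_pos: [0.5558, -0.2577, 0.2263]
tcp_rot: [-1.93, -1.879, -0.57]
ft_force: [0.1, 0.1, 1.1]
opening: 0.6
finger_force: 0.0
```

Emit:
arm_command(
  increments=[
    [[0,-0.25,0],[0,0,0],0.6],
    [[0,-0.25,0],[0,0,0],0.6],
    [[0,-0.25,0],[0,0,0],0.6],
    [[0,0,0],[0,0,0],0.6],
    [[0,0,0],[0,0,0],0.6],
  ],
)

```text
time: 32.65
eef_pos: [0.4406, -0.2542, 0.2245]
tcp_rot: [-1.933, -1.874, -0.567]
ft_force: [0.9, 1.1, -0.5]
opening: 0.602
finger_force: 0.0
```

```bash
python3 - <<'E'
from look import *
o=status.get_obs(); print(o['ft_force'],o['eef_pos'])
look("s9","scene"); inseat("t9","top"); inseat("w11","wrist"); sup('w11')
p,P=load('t9'); m=masks(p)['blue']
nn,l,st,c=cv2.connectedComponentsWithStats(m.astype(np.uint8))
for i in range(1,nn):
    if 300<st[i,4]<900: print('blue',np.mean(P[l==i],0).round(4))
a=cv2.imread('pics/s9.png')[90:400,230:470]; b=cv2.imread('pics/w11.png')[0:310,60:460]
cv2.imwrite('pics/fin.png',np.hstack([cv2.resize(a,(400,517)),cv2.resize(b,(400,517))]))
E
python3 yaw.py w11 t9
```

```text
[ 0.92947133  1.1436591  -0.46881322] [ 0.44055423 -0.25422804  0.22446211]
t9 [340. 215.] 434 rect [array([-1.3,  0.7]), array([ 24.2, 137.6]), np.float64(0.3)] z [ 8.3 12.  15.8] slope deg 0.26 y [-65.7  69.2]
w11 [481. 177.] 4711 rect [array([-1.4, -0.9]), array([ 25.9, 140.1]), np.float64(0.4)] z [ 8.5 10.5 11.6] slope deg 0.15 y [-70.7  67.2]
w11 [611. 178.] 73 rect [array([112.2,  -6.5]), array([ 3.2, 10.5]), np.float64(77.4)] z [-3.3  6.7 15.8] slope deg 60.28 y [-8.1 -3.9]
w11 plate [-31.  -30.9  11.5  28.4] [-65.6 -65.3  61.1  62.7] [array([-0.7, -0.9]), array([ 61.1, 129.8]), np.float64(0.2)]
blue [nan nan nan]
blue [nan nan nan]
w11 z 10.5 yaw err deg (ccw +) 0.44 x at y=0 -1.72 yrange -70.9 69.2 34
t9 z 12.0 yaw err deg (ccw +) 0.69 x at y=0 -0.87 yrange -68.2 69.5 6
```

View pics/fin.png

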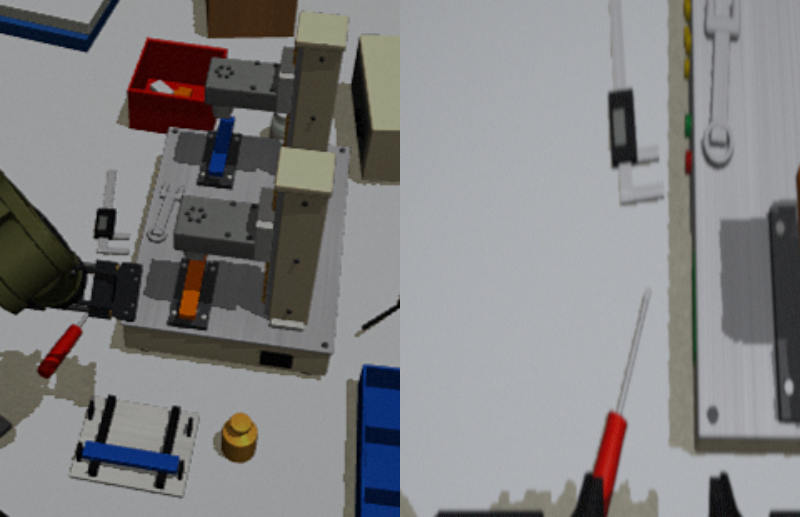

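The final view shows the orange bar across both supports, within 1 mm of the plate's centre and about 0.3° of square. The orange scrap is in the bin, and the blue bars and bystanders look undisturbed. I'm handing in.

```bash
python3 -c "
from rig import arm; print(arm.close_job())"
```

```text
the job is handed in; nothing more can be done
None
```

Both broken pieces are in the red scrap bin, and the fresh orange bar is set down on the right station's supports, within about 1 mm of centre and 0.5° of square; the job is handed in at about 33 s.

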